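# Load the slide carrier under the microscope objective and over its locating post

### The arm

A 6-joint arm with a two-finger parallel gripper is mounted at the origin on the work surface. World frame = base frame: x ahead of the robot, y to its left, z up, the work surface at z = 0. Lengths are in m, angles in degrees, forces in N, time in s.
With the tool pointing down it reaches from about 0.3 to 0.75 m from the base axis. Payload 8.5 kg.
Tool frame: the origin (TCP) lies between the finger pads; the fingertips stand 8 mm ahead of it and the grasp point (between the pads) lies 11 mm behind it; y points along the fingers, z is the direction in which the jaws open and shut, and the axes are right-handed (so a half turn about y gives the same grasp; the last joint's range is limited). The gripper opens to 85 mm and grips with 20 to 120 N. Pads are 22 mm wide; open, the fingers measure 114 mm over their backs; the gripper's body (76 mm by 85 mm) begins 54 mm behind the grasp point. The pads swing forward as they close: fully open they stand 13 mm farther back than shut.
Start: joints at [53.268, 21.807, 74.336, -0, 83.858, -12.336], TCP at [0.227, 0.501, 0.239] pointing down, gripper open.
Joint ranges: [-178.18, 178.18], [-50.72, 133.34], [12.68, 142.11], [-81.47, 261.47], [9.98, 163.14], [-165.26, 165.26]. Speed limits (degrees/s): [136.94, 136.94, 180, 180, 180, 180].

### API

Orientations are given as a 3x3 rotation matrix whose columns are the frame's x, y, z axes.
In Python, from rig import env, get_image gives the robot as it stands.
- The arm moves only by the tool move_arm, never from a script. Its argument "targets" is one flat list of numbers, 6 for each row, row after row: the shift along the tool's x, y, z in mm, then the turn, a rotation vector about the tool's x, y, z in rad. A call has exactly 5 rows; each row shifts and turns the commanded pose from where the row before left it, along the tool's axes as they then stand; what a row does not reach is not made up. A row lasts 1/8 s, in which the tool goes at most 62.5 mm and 10.7 degrees, less where a joint would pass 70% of its speed; a pose out of reach is approached as far as the arm can. A call is refused whole if a number of a shift passes 62.5 or a number of a turn 0.188, either way. A call with a gripper value outside its range is refused whole. "hand" is the opening, from -1 (shut) to 1 (fully open), so that 0 is half open, set as the call begins (left out, the last holds). The fingers move at their own pace and stop on an object; "squeeze" is the grip in N (left out, the last holds). Time passes only in rows, so rows that do not move let the fingers close, or fill a call up. It gives the time, the measured TCP pose, the force and the opening at its end, in the units of the state.
- env.observe(): the state, without advancing time (a new reading comes with each control period).
- get_image(name): name is "side" or "top" or "wrist"; returns a dict with "pixels" (420x560x3 uint8, red, green, blue), "z_map" (420x560 float32, m along the optical axis (not along the pixel's ray), 0 where there is no reading), "intrinsics" (3x3 intrinsics, pixels), "R" (3x3) and "t" (3): a world point X has camera coordinates R X + t; the wrist camera has in their place "mount" (4x4, takes a point from camera to tool coordinates, whose origin is the TCP and whose axes are the tool frame's). Camera axes: x right, y down, z forward; pixel columns grow to the right and rows downward; lengths in m; the calibration is good to about 2 mm. A picture is of the moment at which its call begins: read the wrist's pose just before it.
- env.close_job(): hands the job in, once; it reports no verdict.
The state is a dict: "time_s": time; "q": joint angles; "qvel": joint speeds; "joint_efforts": joint torques, N m; "position": TCP position; "tool_rot": TCP orientation; "ft_force": force on the tool from outside, world axes, zero at the start; "wrist_torque": the same for the moment, N m; "grip_width": finger opening in m.
Only numpy, scipy, OpenCV 4.12 (cv2) and the standard library are available. Lean on these libraries where they do the work, as an engineer would, in place of code of your own. Each camera call takes 0.05 s, during which the arm holds its last target.

### The job

Load the slide carrier with the orange handle into the inspection microscope: bring its nose between the two guides and under the objective, and hang its eye over the steel locating post so that the carrier lies fully down, flat on the stage, with the red specimen spot under the objective; then let go. The gap under the objective is too low to come in level above the post, so come in nose-down; do not press on the objective, and leave the blue-handled carrier and the other things on the bench where they are.

Things in the scene. Friction and masses are not known exactly. Their poses are not given: they have to be found in the camera images.
- carrier_handle (a point): Centre of the upright orange handle of the carrier to load (loose, 0.15 to 0.31 kg, flat on the bench at first): block 36 (x) x 12 (y) x 45 mm tall, on a green metal plate 175 (x) x 60 (y) x 6 mm. Axes: x along the plate to its nose, z up out of the plate. This point is 22.5 mm above the plate's top face, 25.5 above its mid-plane, 20 mm from the tail edge.
- carrier_eye (a point): Centre of the carrier's eye, a plain through hole 15 mm in diameter in the plate, at half its thickness (3 mm above the underside); same axes as the handle. The handle's centre is 50 mm behind it (-x), the nose edge 105 mm ahead (+x), the tail edge 70 mm behind.
- carrier_specimen (a point): Red specimen spot on the glass slide let into the top of the carrier, 70 mm ahead (+x) of the eye on the plate's middle line, 6 mm above the underside; same axes.
- post (a point): Foot of the microscope's fixed steel locating post, on its axis, at the stage surface, 45 mm above the bench. Post: 12 mm diameter, 18 mm tall, the top 3.5 mm tapering to 5 mm across. Axes: x horizontal, from the post towards the objective, z up. Black stage: flat, rigid, x = -58 to 132, y = -55 to 55 mm here; white base plate below it: x = -70 to 200, y = -75 to 75, 20 mm high.
- guides (a point): Point midway between the two fixed aluminium guides, at the stage surface, 84 mm from the post along x; axes as the post. Each guide is 62 mm long (x), 9 mm wide, 6 mm high; their inner faces are 66 mm apart.
- objective: Tip of the fixed objective: centre of its lower face, 70 mm from the post along x, 20 mm above the stage; axes as the post. 18 mm across at the tip, 22 at 3 mm up, 40 at 30 mm up; from 85 to 205 mm up the white head, 56 mm across. A boom at head height leads to the column, 26 mm across, 330 mm high, 165 mm from the post along x and 45 mm to +y.
- spare_eye (a point): Centre of the eye of the other carrier, same shape with a blue handle: to be left where it lies.
- tip_box: Blue box of pipette tips, 85 x 120 x 60 mm, origin at the centre of its underside. Bystander.
- tube_rack: White rack with capped sample tubes, 80 x 190 x 99 mm, origin at the centre of its underside. Bystander.
- soap: White bottle with red cap, 64 mm diameter, 160 mm tall, origin at the centre of its underside. Bystander.
- reagent: Amber jar with white lid, 60 mm diameter, 120 mm tall, origin at the centre of its underside. Bystander.
- dish: Shallow white dish, 94 mm diameter, 18 mm tall, origin at the centre of its underside. Bystander.
- beaker: Glass beaker, 72 mm diameter, 90 mm tall, origin at the centre of its underside. Bystander.
There are look-alikes about, which are no part of the job. Leave any pink look-alike of the part that bears carrier_handle alone.

How it is judged:
By the outcome, as a careful person would: the job done as asked, in the order asked, and still so for the second after the job is handed in, with the robot touching nothing.
It also fails if it takes over 58 s, if anything falls off the work surface, if the arm or the gripper's body presses on something with over 40 N, if the wrist force passes 120 N, or if a joint passes its speed limit or range.

## Working session

There is one attempt and no reset: what is moved stays moved. The work goes in short steps, Python scripts to look and compute and a tool call to move; the robot and the scene stay as the last step left them, time stands still between calls to the robot, and variables do not carry over. Pictures are saved under pics/ and viewed, and the job is handed in when it is done.

Besides the shell and the picture viewer there is one more tool, called as name(argument=value, ...), one argument or row to a line, values as JSON. move_arm: Moves the arm, as the interface text tells. Its arguments: {"type":"object","properties":{"targets":{"type":"array"},"hand":{"type":"number"},"squeeze":{"type":"number"}},"required":["targets"]}

```bash
ls; mkdir -p pics; python3 - <<'E'
from rig import env,get_image
import cv2,numpy as np
s=env.observe();print(s)
for n in ["side","top","wrist"]:
    d=get_image(n);cv2.imwrite(f"pics/{n}0.png",d["pixels"][:,:,::-1])
    np.savez(f"{n}0.npz",**d)
    print(n,d["intrinsics"],d.get("R"),d.get("t"),d.get("mount"))
E
```

```text
pics
{'time_s': 0.0, 'q': array([ 5.32697325e+01,  2.18414836e+01,  7.43862898e+01, -1.01039684e-04,
        8.38549905e+01, -1.23350494e+01]), 'qvel': array([-0.05289963, -0.07323515, -0.02248422, -0.03808032, -0.05475731,
       -0.02987707]), 'joint_efforts': array([ 9.26298952e-06, -4.48455906e+01, -2.31281680e+01, -1.70951698e-04,
        4.72015963e-03, -2.54394330e-06]), 'position': array([0.22699197, 0.50066917, 0.23869809]), 'tool_rot': array([[ 9.10718081e-01, -8.62477071e-04,  4.13027641e-01],
       [-4.13028428e-01, -1.15875875e-03,  9.10717396e-01],
       [-3.06873478e-04, -9.99998957e-01, -1.41153009e-03]]), 'ft_force': array([-0.41122595,  0.69007924,  0.19291536]), 'wrist_torque': array([ 0.06906932, -0.00722043,  0.01635091]), 'grip_width': 0.08527626496674309}
side [[543.4487594    0.         280.32153518]
 [  0.         543.4487594  201.88910767]
 [  0.           0.           1.        ]] [[-0.67978464 -0.73339065  0.0055681 ]
 [-0.40288013  0.36706674 -0.83842091]
 [ 0.61284619 -0.57218893 -0.54499485]] [0.27726883 0.30122731 1.91854854] None
top [[473.04413831   0.         282.86315941]
 [  0.         473.04413831 206.82557471]
 [  0.           0.           1.        ]] [[ 0.03063328 -0.9994644  -0.01151127]
 [-0.99586401 -0.02953333 -0.08592238]
 [ 0.08553639  0.01409575 -0.99623533]] [-0.08329886  0.50064044  1.84947399] None
wrist [[323.01411503   0.         289.68762984]
 [  0.         323.01411503 208.8268779 ]
 [  0.           0.           1.        ]] None None [[ 3.77332092e-04  9.46567950e-01  3.22504224e-01 -8.34533980e-02]
 [ 9.10616935e-04 -3.22504438e-01  9.46567514e-01 -1.35246446e-01]
 [ 9.99999514e-01 -6.34924922e-05 -9.83652079e-04 -3.49744015e-04]
 [ 0.00000000e+00  0.00000000e+00  0.00000000e+00  1.00000000e+00]]
```

View pics/side0.png

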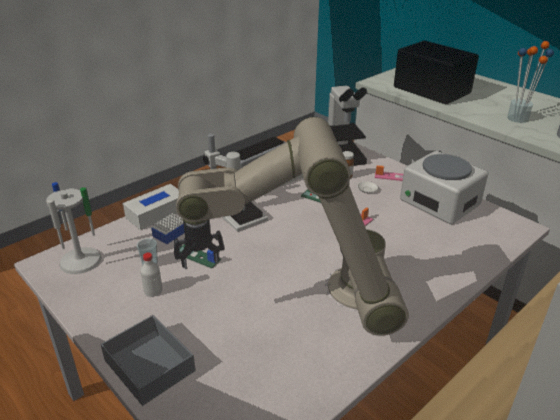

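View pics/top0.png

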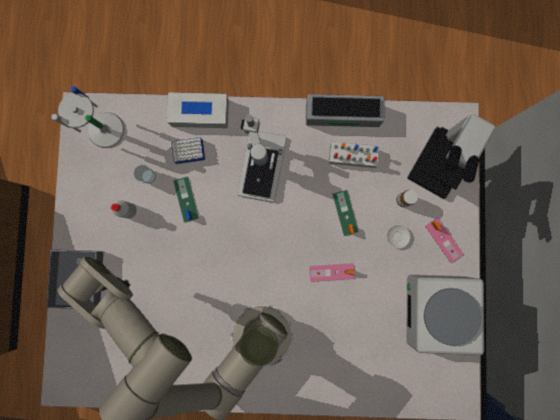

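View pics/wrist0.png

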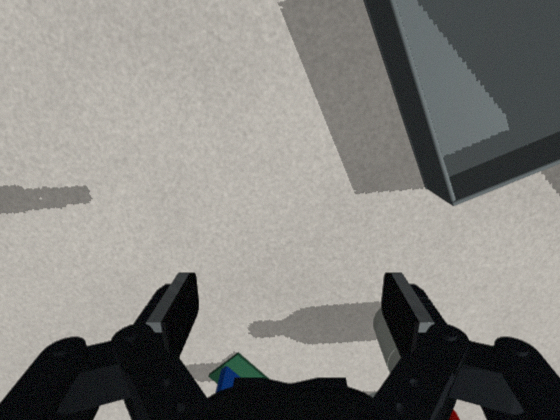

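```bash
cat > h.py <<'E'
import numpy as np,cv2
def load(n): return dict(np.load(n+".npz",allow_pickle=True))
def top_pt(d,u,v,z):
    K=d["intrinsics"];R=d["R"];t=d["t"]
    c=-R.T@t; r=R.T@np.linalg.inv(K)@np.array([u,v,1.])
    return c+r*(z-c[2])/r[2]
def pix_pt(d,u,v):
    K=d["intrinsics"];z=d["z_map"][int(round(v)),int(round(u))]
    return d["R"].T@(np.linalg.inv(K)@np.array([u,v,1.])*z-d["t"])
def proj(d,X):
    p=d["intrinsics"]@(d["R"]@np.asarray(X)+d["t"]);return p[:2]/p[2]
E
python3 - <<'E'
from h import *
d=load("top0");im=d["pixels"][:,:,::-1]
a=cv2.resize(im[170:250,300:410],None,fx=7,fy=7,interpolation=cv2.INTER_CUBIC)
cv2.imwrite("pics/c1.png",a)
a=cv2.resize(im[110:210,225:315],None,fx=6,fy=6,interpolation=cv2.INTER_CUBIC)
cv2.imwrite("pics/c2.png",a)
E
```

```text
(no output)
```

View pics/c1.png

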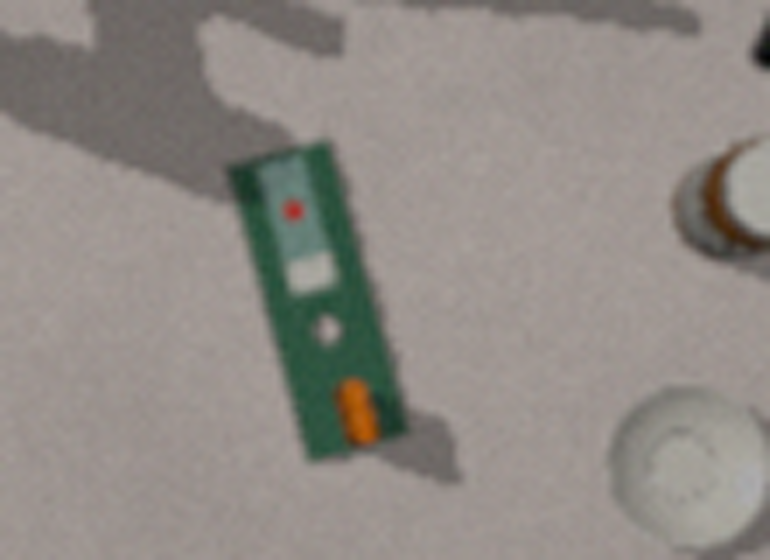

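View pics/c2.png

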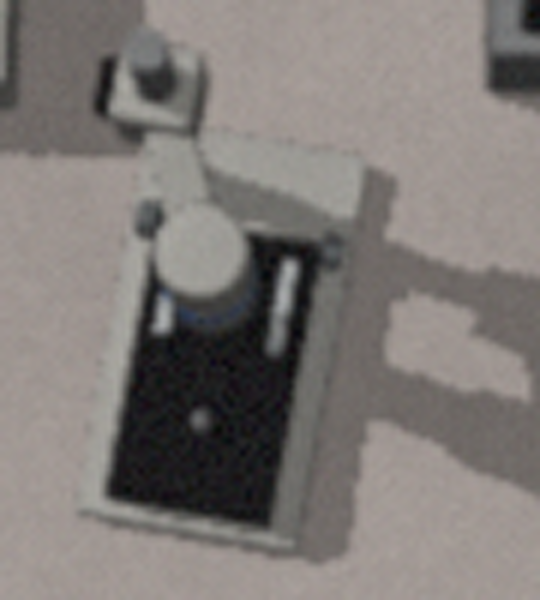

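```bash
python3 - <<'E'
from h import *
d=load("top0")
def P(u,v,z,s,ox,oy): return top_pt(d,(u+.5)/s-.5+ox,(v+.5)/s-.5+oy,z)
c=[P(u,v,.006,7,300,170) for u,v in [(230,168),(330,142),(408,432),(312,460)]]
c=np.array(c);print(c*1e3)
print("L",np.linalg.norm(c[0]-c[3]),np.linalg.norm(c[1]-c[2]),"W",np.linalg.norm(c[0]-c[1]),np.linalg.norm(c[3]-c[2]))
eye=P(327,330,.003,7,300,170);sp=P(293,210,.006,7,300,170)
print("eye",eye,"spec",sp,np.linalg.norm(eye-sp))
n=(c[0]+c[1])/2;t=(c[2]+c[3])/2;x=(n-t)/np.linalg.norm(n-t);print("yaw",np.degrees(np.arctan2(x[1],x[0])),"eye by corners",t+.07*x, (n+t)/2)
print(np.degrees(np.arctan2(*(sp-eye)[[1,0]])))
# microscope
q=lambda u,v,z:P(u,v,z,6,225,110)
A=q(107,497,.045);B=q(272,527,.045);C=q(325,240,.045)
print(A,B,C,"w",np.linalg.norm(A-B),"len",np.linalg.norm(B-C))
post=q(201,421,.060);print("post",post)
for a in [B-A,]:
    print("yaw from near edge",np.degrees(np.arctan2(a[1],a[0]))+90)
print("yaw",np.degrees(np.arctan2(*(C-B)[[1,0]])))
x=(C-B)/np.linalg.norm(C-B);print("post from edges",(A+B)/2+.058*x)
b1=q(80,515,.02);b2=q(296,547,.02);print("base w",np.linalg.norm(b1-b2),b1,b2,np.degrees(np.arctan2(*(b2-b1)[[1,0]]))+90)
print("head",q(200,255,.205))
E
```

```text
[[ 563.15114166 -264.07637571    6.        ]
 [ 579.73812724 -320.69740645    6.        ]
 [ 415.81570479 -367.90216636    6.        ]
 [ 398.35004858 -313.98659682    6.        ]]
L 0.17219300348557773 0.17058385016777083 W 0.05900058654116354 0.05667396037638573
eye [ 0.47247924 -0.32140724  0.003     ] spec [ 0.54014478 -0.30041303  0.006     ] 0.07091108467430031
yaw 16.458752273011108 eye by corners [ 0.47421455 -0.32111163  0.006     ] [ 0.48926376 -0.31666564  0.006     ]
17.237256458459406
[0.55280344 0.09162145 0.045     ] [ 0.53628924 -0.01675823  0.045     ] [ 0.72694347 -0.04534586  0.045     ] w 0.10963062492476461 len 0.1927856020193616
post [0.60247412 0.03095637 0.06      ]
yaw from near edge -8.663724946486937
yaw -8.527676344664947
post from edges [0.60190511 0.02883095 0.045     ]
base w 0.1445624472500772 [0.54315712 0.11156858 0.02      ] [ 0.52611276 -0.03198556  0.02      ] -6.771099899810324
head [0.68229457 0.02511591 0.205     ]
```

```bash
cat >> h.py <<'E'
from scipy.spatial.transform import Rotation as Ro, Slerp
def Rt(yaw,lean):
    R0=np.array([[1,0,0],[0,0,1],[0,-1,0.]])
    return Ro.from_euler('z',yaw,degrees=True).as_matrix()@Ro.from_euler('y',-lean,degrees=True).as_matrix()@R0
def plan(p0,R0,p1,R1,n,dp=1,dr=3):
    """n rows from pose 0 to pose 1, rounded with feedback; prints in calls of 5"""
    p=np.array(p0);R=Ro.from_matrix(R0)
    S=Slerp([0,1],Ro.from_matrix([R0,R1]));rows=[]
    for i in range(1,n+1):
        f=i/n;tp=np.array(p0)*(1-f)+np.array(p1)*f;tR=S(f)
        s=np.round(R.as_matrix().T@(tp-p)*1e3,dp);
        r=np.round((R.inv()*tR).as_rotvec(),dr)
        p=p+R.as_matrix()@s/1e3;R=R*Ro.from_rotvec(r)
        rows.append(list(s+0.)+list(r+0.))
    for k in range(0,n,5):
        b=rows[k:k+5]
        while len(b)<5:b.append([0]*6)
        print("[",", ".join(", ".join(f"{v:g}" for v in r) for r in b),"]")
    print("end",p.round(4),"maxshift",max(np.abs(r[:3]).max() for r in rows),"maxturn",max(np.abs(r[3:]).max() for r in rows))
    return p,R.as_matrix()
def save(p,R): np.savez("cmd.npz",p=p,R=R)
def cmd(): d=np.load("cmd.npz");return d["p"],d["R"]
E
python3 - <<'E'
from h import *
from rig import env
s=env.observe()
R1=Rt(16.8,10)
h=np.array([.4251,-.3358,.0285])
g=h+np.array([0,0,.0])-R1[:,1]*.15   # grasp point back along the approach
p1=g+R1[:,1]*.011
print(p1)
save(*plan(s["position"],s["tool_rot"],p1,R1,20,0,2))
E
```

```text
[ 0.40199309 -0.34277639  0.16538828]
[ 25, 4, -35, 0, -0.04, -0.01, 24, 4, -36, 0.01, -0.03, -0.01, 23, 3, -36, 0, -0.04, -0.01, 21, 5, -38, 0, -0.03, 0, 21, 4, -38, 0.01, -0.04, -0.01 ]
[ 18, 3, -38, 0, -0.04, -0.01, 17, 4, -40, 0, -0.03, -0.01, 16, 5, -40, 0.01, -0.04, -0.01, 14, 4, -41, 0, -0.03, -0.01, 13, 4, -41, 0, -0.04, 0 ]
[ 11, 4, -41, 0.01, -0.03, -0.01, 10, 4, -42, 0, -0.04, -0.01, 8, 3, -42, 0, -0.04, -0.01, 6, 4, -43, 0, -0.03, -0.01, 6, 4, -43, 0.01, -0.04, -0.01 ]
[ 3, 4, -43, 0, -0.03, 0, 2, 3, -43, 0, -0.04, -0.01, 0, 4, -43, 0.01, -0.04, -0.01, -1, 3, -43, 0, -0.03, -0.01, -3, 3, -43, 0, -0.04, -0.01 ]
end [ 0.4019 -0.3428  0.1658] maxshift 43.0 maxturn 0.04
```

move_arm(
  targets=[25,4,-35,0,-0.04,-0.01,24,4,-36,0.01,-0.03,-0.01,23,3,-36,0,-0.04,-0.01,21,5,-38,0,-0.03,0,21,4,-38,0.01,-0.04,-0.01],
  hand=1,
)

```text
time_s: 0.78
position: [0.2712, 0.2882, 0.2202]
tool_rot: [[0.969, 0.044, 0.241], [-0.242, 0.005, 0.97], [0.041, -0.999, 0.016]]
ft_force: [0.3, 0.2, 1.2]
grip_width: 0.0853
```

move_arm(
  targets=[18,3,-38,0,-0.04,-0.01,17,4,-40,0,-0.03,-0.01,16,5,-40,0.01,-0.04,-0.01,14,4,-41,0,-0.03,-0.01,13,4,-41,0,-0.04,0],
)

```text
time_s: 1.4
position: [0.3147, 0.0776, 0.2019]
tool_rot: [[0.994, 0.085, 0.064], [-0.065, 0.008, 0.998], [0.085, -0.996, 0.014]]
ft_force: [1.0, 0.4, 0.4]
grip_width: 0.0855
```

move_arm(
  targets=[11,4,-41,0.01,-0.03,-0.01,10,4,-42,0,-0.04,-0.01,8,3,-42,0,-0.04,-0.01,6,4,-43,0,-0.03,-0.01,6,4,-43,0.01,-0.04,-0.01],
)

```text
time_s: 2.02
position: [0.3587, -0.1333, 0.184]
tool_rot: [[0.984, 0.134, -0.117], [0.114, 0.03, 0.993], [0.137, -0.99, 0.014]]
ft_force: [0.9, 1.0, 0.1]
grip_width: 0.0853
```

move_arm(
  targets=[3,4,-43,0,-0.03,0,2,3,-43,0,-0.04,-0.01,0,4,-43,0.01,-0.04,-0.01,-1,3,-43,0,-0.03,-0.01,-3,3,-43,0,-0.04,-0.01],
)

```text
time_s: 2.65
position: [0.4137, -0.3377, 0.1682]
tool_rot: [[0.95, 0.155, -0.272], [0.269, 0.04, 0.962], [0.16, -0.987, -0.004]]
ft_force: [-0.7, 0.3, 0.7]
grip_width: 0.0852
```

```bash
cat >> h.py <<'E'
def shot(name,tag):
    from rig import env,get_image
    s=env.observe();d=get_image(name);d=dict(d)
    if name=="wrist":
        M=np.eye(4);M[:3,:3]=s["tool_rot"];M[:3,3]=s["position"]
        W=M@np.array(d.pop("mount"),float) # cam->world
        d["R"]=W[:3,:3].T;d["t"]=-W[:3,:3].T@W[:3,3]
    d={k:v for k,v in d.items() if v is not None}
    np.savez(tag+".npz",**d);cv2.imwrite(f"pics/{tag}.png",d["pixels"][:,:,::-1]);
    return s,d
E
python3 - <<'E'
from h import *
s,d=shot("wrist","w1");print(s["position"],s["qvel"],s["time_s"])
p,R=cmd();print(p,(Ro.from_matrix(R).inv()*Ro.from_matrix(s["tool_rot"])).as_rotvec())
E
```

```text
[ 0.41368854 -0.33769363  0.16821669] [  0.13112171  28.75809782 -47.50679832  -4.90067174  16.6599891
  -0.39458143] 2.65
[ 0.4018736  -0.34282661  0.16576855] [-0.00282899  0.01975681  0.01612958]
```

View pics/w1.png

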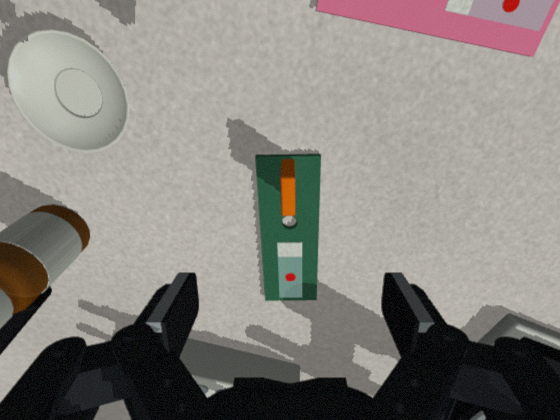

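move_arm(
  targets=[0,0,0,0,0,0,0,0,0,0,0,0,0,0,0,0,0,0,0,0,0,0,0,0,0,0,0,0,0,0],
)

```text
time_s: 3.32
position: [0.414, -0.3358, 0.1688]
tool_rot: [[0.949, 0.156, -0.273], [0.27, 0.039, 0.962], [0.161, -0.987, -0.005]]
ft_force: [-0.3, 0.3, -0.1]
grip_width: 0.0851
```

```bash
python3 - <<'E'
from h import *
s,d=shot("wrist","w2");print(s["position"],s["qvel"],s["time_s"])
p,R=cmd();print(p,(Ro.from_matrix(R).inv()*Ro.from_matrix(s["tool_rot"])).as_rotvec())
a=d["pixels"][:,:,::-1]
cv2.imwrite("pics/w2c.png",cv2.resize(a[130:330,200:400],None,fx=3,fy=3,interpolation=cv2.INTER_CUBIC))
E
```

```text
[ 0.41396406 -0.3358192   0.1688406 ] [-0.07642034  0.19899084 -0.15184354  0.08497561  0.01419027  0.06520852] 3.325
[ 0.4018736  -0.34282661  0.16576855] [-0.00353552  0.01842959  0.01560529]
```

View pics/w2c.png

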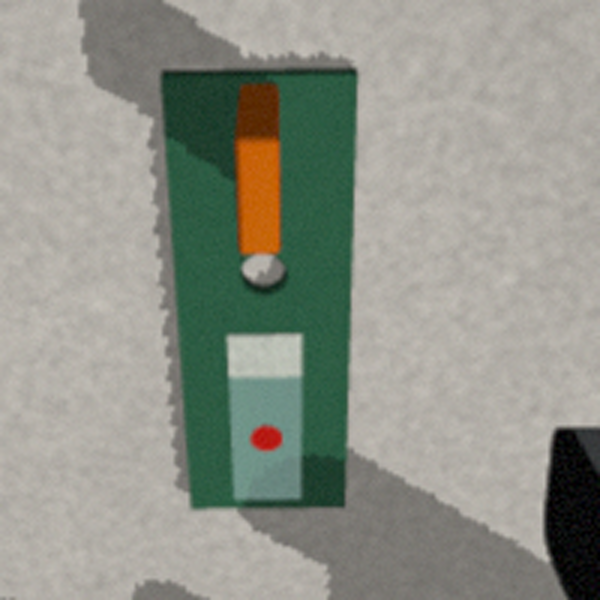

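```bash
python3 - <<'E'
from h import *
d=load("w2")
q=lambda u,v,z: top_pt(d,(u+.5)/3-.5+200,(v+.5)/3-.5+130,z)
print("cam",-d["R"].T@d["t"])
c=np.array([q(u,v,.006) for u,v in [(162,72),(357,70),(345,507),(190,507)]])
print("W",np.linalg.norm(c[0]-c[1]),np.linalg.norm(c[2]-c[3]),"L",np.linalg.norm(c[0]-c[3]),np.linalg.norm(c[1]-c[2]))
t=(c[0]+c[1])/2;n=(c[2]+c[3])/2;x=(n-t)/np.linalg.norm(n-t)
print("yaw",np.degrees(np.arctan2(x[1],x[0])),"handle",t+.02*x,"eye",t+.07*x)
print("handle top", (q(238,138,.051)+q(281,138,.051)+q(239,253,.051)+q(281,253,.051))/4, np.linalg.norm(q(238,138,.051)-q(281,138,.051)),np.linalg.norm(q(260,138,.051)-q(260,253,.051)))
sp=q(266,438,.006);print("spec",sp,"eye from spec",sp-.07*x)
print("z",[pix_pt(d,200+u/3,130+v/3)[2] for u,v in [(200,300),(259,200),(330,450)]])
E
```

```text
cam [ 0.31362355 -0.36390495  0.28894576]
W 0.05911715582116396 0.06019739115191626 L 0.1755417078613136 0.17599760719421154
yaw 16.554091875413253 handle [ 0.42404831 -0.33714865  0.006     ] eye [ 0.47197587 -0.32290263  0.006     ]
handle top [ 0.42471483 -0.3365478   0.051     ] 0.011344170301613686 0.0346678773545066
spec [ 0.54067242 -0.30255452  0.006     ] eye from spec [ 0.47357384 -0.32249895  0.006     ]
z [np.float64(0.006828768658926156), np.float64(0.051710937250465196), np.float64(0.0065134101222866555)]
```

```bash
python3 - <<'E'
from h import *
from rig import env
s=env.observe()
R1=Rt(16.6,10)
p1=np.array([.4246,-.3367,.0325])+R1[:,1]*.011
pm=p1-R1[:,1]*.06
print(p1)
p,R=plan(s["position"],s["tool_rot"],pm,R1,5,0,3)
p,R=plan(p,R,p1,R1,5,0,3)
save(p,R)
E
```

```text
[ 0.42643052 -0.3361543   0.02166711]
[ -3, 17, -1, 0.001, -0.002, -0.003, -2, 18, 0, 0.002, -0.003, -0.002, -3, 17, -1, 0.001, -0.002, -0.003, -2, 18, -1, 0.002, -0.003, -0.003, -3, 17, -1, 0.001, -0.002, -0.002 ]
end [ 0.4167 -0.3395  0.0809] maxshift 18.0 maxturn 0.003
[ 0, 12, 0, 0, 0, 0, 0, 12, 0, 0, 0, 0, 0, 12, 0, 0, 0, 0, 0, 12, 0, 0, 0, 0, 0, 12, 0, 0, 0, 0 ]
end [ 0.4267 -0.3365  0.0218] maxshift 12.0 maxturn 0.0
```

move_arm(
  targets=[-3,17,-1,0.001,-0.002,-0.003,-2,18,0,0.002,-0.003,-0.002,-3,17,-1,0.001,-0.002,-0.003,-2,18,-1,0.002,-0.003,-0.003,-3,17,-1,0.001,-0.002,-0.002],
)

```text
time_s: 4.0
position: [0.4284, -0.3333, 0.0835]
tool_rot: [[0.952, 0.149, -0.267], [0.264, 0.04, 0.964], [0.154, -0.988, -0.001]]
ft_force: [0.4, -0.9, 0.1]
grip_width: 0.0851
```

move_arm(
  targets=[0,12,0,0,0,0,0,12,0,0,0,0,0,12,0,0,0,0,0,12,0,0,0,0,0,0,0,0,0,0],
)

```text
time_s: 4.62
position: [0.437, -0.3302, 0.0363]
tool_rot: [[0.953, 0.145, -0.265], [0.262, 0.04, 0.964], [0.15, -0.989, -0.0]]
ft_force: [0.7, 0.5, -0.1]
grip_width: 0.0855
```

```bash
python3 - <<'E'
from h import *
from rig import env
s=env.observe()
R1=Rt(16.6,10)
p1=np.array([.4246,-.3367,.0325])+R1[:,1]*.011
print(s["position"],s["ft_force"],s["qvel"])
plan(s["position"],s["tool_rot"],p1,R1,3,1,3)
E
```

```text
[ 0.43696762 -0.33023737  0.0362961 ] [ 0.73225181  0.49525497 -0.05863467] [-0.12622515 -1.30739254 -0.74037031 -0.10446838  0.77992134  0.01377661]
[ -4.6, 4.2, -1, 0.001, -0.007, -0.008, -4.6, 4.2, -0.9, 0.001, -0.007, -0.008, -4.7, 4.2, -0.9, 0.002, -0.008, -0.008, 0, 0, 0, 0, 0, 0, 0, 0, 0, 0, 0, 0 ]
end [ 0.4264 -0.3361  0.0217] maxshift 4.7 maxturn 0.008
```

move_arm(
  targets=[-14,0,0,0,0,0,0,0,0,0,0,0,0,0,0,0,0,0,0,0,0,0,0,0,0,0,0,0,0,0],
)

```text
time_s: 5.25
position: [0.4282, -0.3321, 0.0364]
tool_rot: [[0.956, 0.138, -0.258], [0.256, 0.034, 0.966], [0.142, -0.99, -0.003]]
ft_force: [-0.9, 0.0, 0.5]
grip_width: 0.0854
```

```bash
python3 - <<'E'
from h import *
from rig import env
s=env.observe()
R1=Rt(16.6,10)
p1=np.array([.4246,-.3367,.0325])+R1[:,1]*.011
print(s["position"],s["ft_force"],s["q"],s["qvel"])
plan(s["position"],s["tool_rot"],p1,R1,1,1,3)
E
```

```text
[ 0.42818475 -0.33209575  0.03639575] [-0.86567279  0.01817177  0.484243  ] [ -53.91179822   33.10978809   94.75618608    9.99685212   49.44309543
 -165.20673572] [0.12799563 0.12049673 0.09785161 0.01428514 0.01231108 0.01281412]
[ -4.8, 14.2, -3.4, 0.007, -0.028, -0.032, 0, 0, 0, 0, 0, 0, 0, 0, 0, 0, 0, 0, 0, 0, 0, 0, 0, 0, 0, 0, 0, 0, 0, 0 ]
end [ 0.4264 -0.3361  0.0217] maxshift 14.2 maxturn 0.032
```

```bash
python3 - <<'E'
from h import *
from rig import env
s=env.observe()
R1=Rt(15.3,6)
p1=np.array([.4246,-.3367,.0325])+R1[:,1]*.011
pa=p1-R1[:,1]*.012
p,R=plan(s["position"],s["tool_rot"],pa,R1,3,1,3)
E
```

```text
[ -1.7, 0.7, -1.2, 0.001, -0.002, 0.013, -1.7, 0.8, -1.1, 0.001, -0.002, 0.013, -1.7, 0.8, -1.2, 0.002, -0.002, 0.012, 0, 0, 0, 0, 0, 0, 0, 0, 0, 0, 0, 0 ]
end [ 0.4245 -0.3367  0.0335] maxshift 1.7 maxturn 0.013
```

move_arm(
  targets=[-1.7,0.7,-1.2,0.001,-0.002,0.013,-1.7,0.8,-1.1,0.001,-0.002,0.013,-1.7,0.8,-1.2,0.002,-0.002,0.012,0,0,0,0,0,0,0,0,0,0,0,0],
)

```text
time_s: 5.88
position: [0.4244, -0.3367, 0.0334]
tool_rot: [[0.959, 0.101, -0.264], [0.263, 0.028, 0.964], [0.105, -0.994, 0.001]]
ft_force: [0.4, -0.0, -0.3]
grip_width: 0.0851
```

```bash
python3 - <<'E'
from h import *
from rig import env
s=env.observe()
R1=Rt(15.3,6)
p1=np.array([.4246,-.3367,.0325])+R1[:,1]*.011
print(s["position"],s["ft_force"],s["q"],s["tool_rot"])
plan(s["position"],s["tool_rot"],p1,R1,2,1,3)
E
```

```text
[ 0.42444188 -0.33668911  0.03337705] [ 0.3756919  -0.02693055 -0.3305213 ] [ -53.61266575   33.71272501   93.81499273    7.28938331   50.56094249
 -163.46443132] [[ 9.59202451e-01  1.00926449e-01 -2.64091858e-01]
 [ 2.62580291e-01  2.82209635e-02  9.64497365e-01]
 [ 1.04796221e-01 -9.94493554e-01  5.68321071e-04]]
[ 0, 5.9, 0, 0, 0, 0, 0.1, 6, -0.1, -0.001, 0, 0, 0, 0, 0, 0, 0, 0, 0, 0, 0, 0, 0, 0, 0, 0, 0, 0, 0, 0 ]
end [ 0.4258 -0.3364  0.0216] maxshift 6.0 maxturn 0.001
```

Exact now. Go down and close.

move_arm(
  targets=[0,6,0,0,0,0,0,6,0,0,0,0,0,0,0,0,0,0,0,0,0,0,0,0,0,0,0,0,0,0],
)

```text
time_s: 6.5
position: [0.4257, -0.3365, 0.0216]
tool_rot: [[0.959, 0.101, -0.264], [0.263, 0.028, 0.965], [0.105, -0.994, 0.0]]
ft_force: [-0.3, 0.2, 0.5]
grip_width: 0.0855
```

move_arm(
  targets=[0,0,0,0,0,0,0,0,0,0,0,0,0,0,0,0,0,0,0,0,0,0,0,0,0,0,0,0,0,0],
  hand=-1,
  squeeze=90,
)

```text
time_s: 7.12
position: [0.4257, -0.3365, 0.0217]
tool_rot: [[0.959, 0.101, -0.264], [0.263, 0.028, 0.964], [0.105, -0.994, 0.0]]
ft_force: [-0.2, 0.3, 2.1]
grip_width: 0.0113
```

move_arm(
  targets=[0,0,0,0,0,0,0,0,0,0,0,0,0,0,0,0,0,0,0,0,0,0,0,0,0,0,0,0,0,0],
)

```text
time_s: 7.75
position: [0.4258, -0.3365, 0.0216]
tool_rot: [[0.959, 0.101, -0.264], [0.263, 0.028, 0.964], [0.105, -0.994, 0.0]]
ft_force: [-0.2, 1.1, 6.2]
grip_width: 0.011
```

```bash
python3 - <<'E'
from h import *
s,d=shot("wrist","w3");print(s["position"],s["ft_force"],s["wrist_torque"],s["grip_width"])
E
```

```text
[ 0.42575357 -0.33647819  0.02162869] [-0.21116112  1.07643785  6.21874366] [ 0.05604715  0.03858496 -0.02549358] 0.011017901817853178
```

View pics/w3.png

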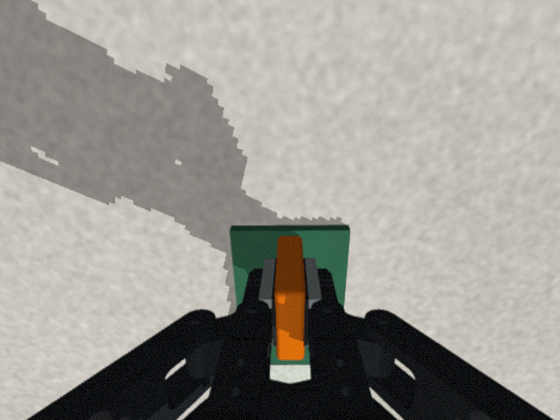

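move_arm(
  targets=[0,-10,0,0,0,0,0,-20,0,0,0,0,0,-30,0,0,0,0,0,-30,0,0,0,0,0,-20,0,0,0,0],
)

```text
time_s: 8.43
position: [0.4142, -0.3394, 0.1321]
tool_rot: [[0.959, 0.101, -0.264], [0.263, 0.028, 0.964], [0.104, -0.995, 0.0]]
ft_force: [0.2, -0.4, -3.1]
grip_width: 0.0111
```

```bash
python3 - <<'E'
from h import *
s,d=shot("wrist","w4");print(s["position"],s["ft_force"],s["wrist_torque"],s["grip_width"],s["tool_rot"])
shot("side","s4");
E
```

```text
[ 0.41418316 -0.3393824   0.13212482] [ 0.22450068 -0.41432399 -3.09262351] [-0.09124496  0.25744904 -0.05286215] 0.011052357130945715 [[ 9.59206917e-01  1.00609011e-01 -2.64196738e-01]
 [ 2.62727671e-01  2.78236000e-02  9.64468775e-01]
 [ 1.04385154e-01 -9.94536914e-01  2.55818499e-04]]
```

View pics/w4.png

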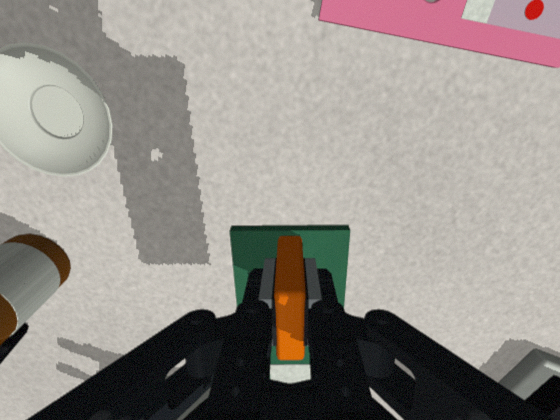

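View pics/s4.png

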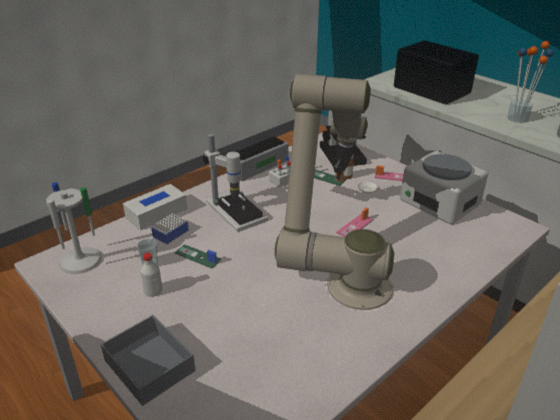

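```bash
python3 - <<'E'
from h import *
d3=load("w3")
for u,v in [(231,227),(349,226.5)]:
    print(top_pt(d3,u,v,.006))
t=(top_pt(d3,231,227,.006)+top_pt(d3,349,226.5,.006))/2
e=top_pt(d3,231,227,.006)-top_pt(d3,349,226.5,.006)
print("tail mid",t,"w",np.linalg.norm(e),"yaw",np.degrees(np.arctan2(e[1],e[0]))-90)
x=np.array([np.cos(np.radians(15.3)),np.sin(np.radians(15.3)),0])
print("handle",t+.02*x, "eye", t+.07*x)
d=load("s4");im=d["pixels"][:,:,::-1]
cv2.imwrite("pics/s4c.png",cv2.resize(im[125:235,190:290],None,fx=6,fy=5.4,interpolation=cv2.INTER_CUBIC))
for n,X in dict(post=[.602,.030,.063],foot=[.602,.030,.045],obj=[.671,.020,.065]).items(): print(n,proj(d,X))
E
```

```text
[ 0.4122425  -0.37055105  0.006     ]
[ 0.39656787 -0.31428981  0.006     ]
tail mid [ 0.40440519 -0.34242043  0.006     ] w 0.058403954780050005 yaw -164.43192412899577
handle [ 0.42369633 -0.33714297  0.006     ] eye [ 0.4719242  -0.32394932  0.006     ]
post [242.98648102 205.99294686]
foot [243.12531219 209.6269619 ]
obj [234.33643506 198.01807812]
```

View pics/s4c.png

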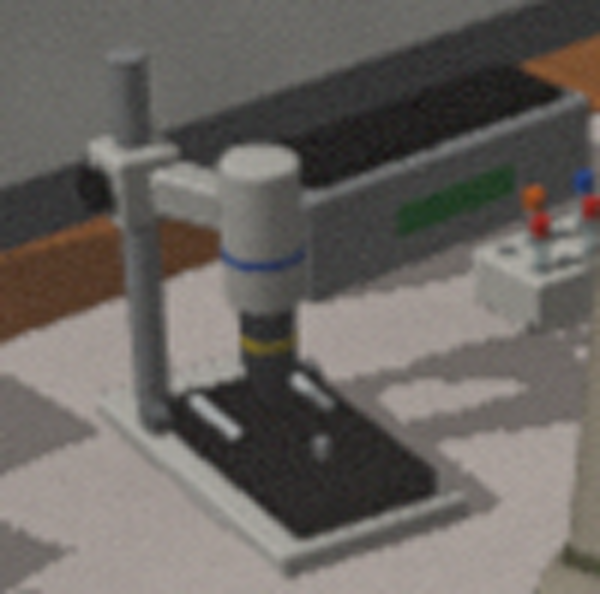

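```bash
python3 - <<'E'
from h import *
from rig import env
s=env.observe()
p,R=plan(s["position"],s["tool_rot"],[.46,-.24,.20],s["tool_rot"],5,0,2)
p,R=plan(p,R,[.55,-.048,.2],Rt(-98.5,6),15,0,2)
save(p,R)
E
```

```text
[ 15, -12, 17, 0, 0, 0, 16, -12, 17, 0, 0, 0, 15, -12, 17, 0, 0, 0, 15, -12, 16, 0, 0, 0, 16, -12, 17, 0, 0, 0 ]
end [ 0.4602 -0.2403  0.2002] maxshift 17.0 maxturn 0.0
[ 9, 1, 11, -0.01, 0.13, 0, 8, 1, 12, -0.02, 0.13, 0, 6, 0, 12, -0.01, 0.14, 0, 4, 1, 14, -0.02, 0.13, 0, 2, 0, 14, -0.01, 0.13, 0 ]
[ 1, 0, 14, -0.01, 0.13, 0, -1, 0, 14, -0.02, 0.13, 0, -3, 0, 14, -0.01, 0.13, 0, -5, -1, 13, -0.02, 0.14, 0, -7, -1, 13, -0.01, 0.13, 0 ]
[ -8, -1, 11, -0.01, 0.13, 0, -10, -1, 10, -0.02, 0.13, 0, -11, -1, 9, -0.01, 0.13, 0, -12, -1, 8, -0.02, 0.13, 0, -12, -1, 6, -0.01, 0.14, 0 ]
end [ 0.5502 -0.0485  0.1996] maxshift 14.0 maxturn 0.14
```

move_arm(
  targets=[15,-12,17,0,0,0,16,-12,17,0,0,0,15,-12,17,0,0,0,15,-12,16,0,0,0,16,-12,17,0,0,0],
)

```text
time_s: 9.15
position: [0.4599, -0.2389, 0.1977]
tool_rot: [[0.959, 0.099, -0.264], [0.262, 0.03, 0.965], [0.103, -0.995, 0.003]]
ft_force: [-0.5, -0.1, -3.3]
grip_width: 0.0115
```

move_arm(
  targets=[9,1,11,-0.01,0.13,0,8,1,12,-0.02,0.13,0,6,0,12,-0.01,0.14,0,4,1,14,-0.02,0.13,0,2,0,14,-0.01,0.13,0],
)

```text
time_s: 9.78
position: [0.4893, -0.1746, 0.1973]
tool_rot: [[0.916, 0.094, 0.39], [-0.388, -0.039, 0.921], [0.102, -0.995, 0.0]]
ft_force: [-0.4, -0.0, -3.1]
grip_width: 0.0109
```

move_arm(
  targets=[1,0,14,-0.01,0.13,0,-1,0,14,-0.02,0.13,0,-3,0,14,-0.01,0.13,0,-5,-1,13,-0.02,0.14,0,-7,-1,13,-0.01,0.13,0],
)

```text
time_s: 10.4
position: [0.52, -0.1105, 0.1976]
tool_rot: [[0.483, 0.048, 0.874], [-0.87, -0.091, 0.485], [0.103, -0.995, -0.002]]
ft_force: [-0.2, -1.0, -2.2]
grip_width: 0.011
```

move_arm(
  targets=[-8,-1,11,-0.01,0.13,0,-10,-1,10,-0.02,0.13,0,-11,-1,9,-0.01,0.13,0,-12,-1,8,-0.02,0.13,0,-12,-1,6,-0.01,0.14,0],
)

```text
time_s: 11.02
position: [0.55, -0.0474, 0.1969]
tool_rot: [[-0.155, -0.02, 0.988], [-0.982, -0.103, -0.157], [0.105, -0.994, -0.004]]
ft_force: [0.1, -0.4, -3.5]
grip_width: 0.0111
```

move_arm(
  targets=[0,0,0,0,0,0,0,0,0,0,0,0,0,0,0,0,0,0,0,0,0,0,0,0,0,0,0,0,0,0],
)

```text
time_s: 11.65
position: [0.5501, -0.0483, 0.1985]
tool_rot: [[-0.151, -0.017, 0.988], [-0.983, -0.105, -0.152], [0.106, -0.994, -0.001]]
ft_force: [0.1, -0.9, -3.0]
grip_width: 0.0108
```

```bash
python3 - <<'E'
from h import *
s,d=shot("wrist","w5");print(s["position"],s["q"],s["tool_rot"],s["time_s"])
E
```

```text
[ 0.55010888 -0.04829281  0.19849038] [-14.51841786  24.215114    77.72673125  -6.207044    77.56233588
  -4.44810389] [[-1.51368339e-01 -1.69450359e-02  9.88332177e-01]
 [-9.82773370e-01 -1.04678787e-01 -1.52311705e-01]
 [ 1.06038341e-01 -9.94361714e-01 -8.08075919e-04]] 11.65
```

View pics/w5.png

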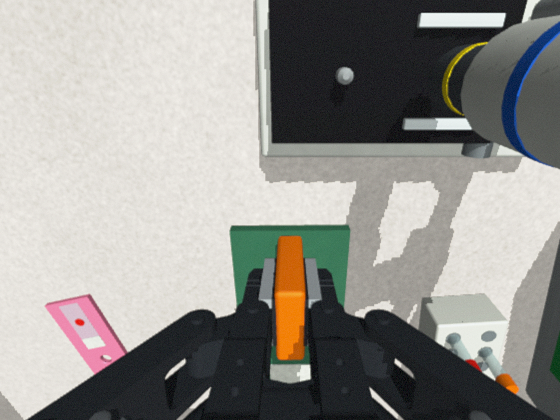

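```bash
python3 - <<'E'
from h import *
d=load("w5");im=d["pixels"][:,:,::-1]
cv2.imwrite("pics/w5c.png",cv2.resize(im[0:160,250:450],None,fx=4,fy=3.75,interpolation=cv2.INTER_CUBIC))
cv2.imwrite("pics/w5d.png",cv2.resize(im[50:110,315:375],None,fx=10,fy=10,interpolation=cv2.INTER_CUBIC))
E
```

```text
(no output)
```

View pics/w5c.png

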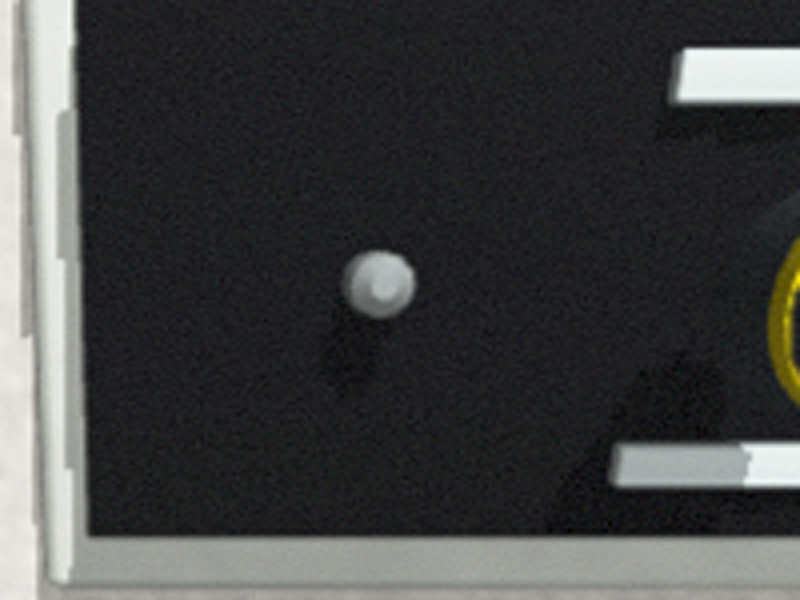

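View pics/w5d.png

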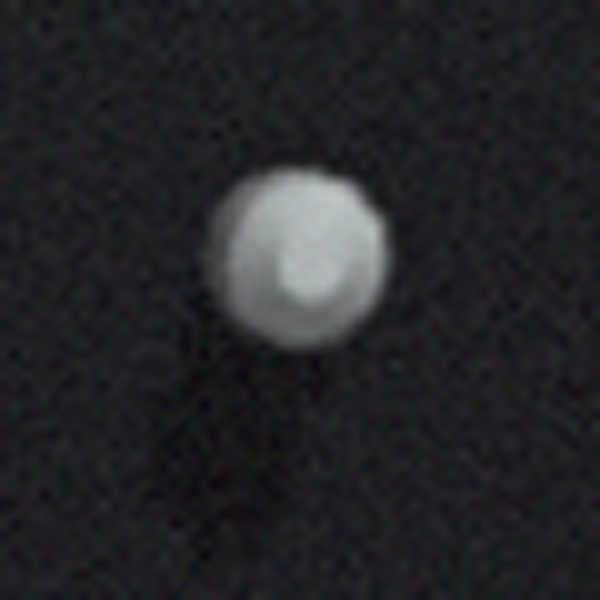

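```bash
python3 - <<'E'
from h import *
d=load("w5")
t=top_pt(d,345.85,76.55,.063);print("post",t, "shoulder",top_pt(d,345.45,75.25,.0595))
q=lambda u,v,z: top_pt(d,(u+.5)/4-.5+250,(v+.5)/3.75-.5,z)
a=q(680,103,.051);b=q(614,446,.051);a2=q(799,103,.051);b2=q(799,446,.051)
print("guide corners",a,b,"sep",np.linalg.norm(a-b))
ang=lambda v:np.degrees(np.arctan2(v[1],v[0]))
print("yaw",ang(a-b)-90, ang(a2-a),ang(b2-b))
x=np.array([np.cos(np.radians(-8.5)),np.sin(np.radians(-8.5)),0])
m=(a+b)/2;print("post from guides",m-.053*x)
A=q(90,536,.045);B=q(78,0,.045);C=q(799,537,.045);print("stage",A,ang(B-A)-90,ang(C-A))
y=np.array([-x[1],x[0],0]);print("post from stage corner",A+.058*x+.055*y)
E
```

```text
post [0.6039318  0.02883094 0.063     ] shoulder [0.60423077 0.02954001 0.0595    ]
guide corners [0.66228435 0.05348577 0.051     ] [ 0.64983946 -0.01132517  0.051     ] sep 0.0659949539460835
yaw -10.869538075804655 -8.79075476242974 -8.76518756222521
post from guides [0.60364407 0.0289142  0.051     ]
stage [ 0.53897454 -0.01586368  0.045     ] -8.904324486557755 -8.844255255895593
post from stage corner [0.60446698 0.02995924 0.045     ]
```

```bash
cat >> h.py <<'E'
YAW=-8.8; POST=np.array([.6034,.0294,.045])
Rg=np.array([[.9592,.1009,-.2641],[.2626,.0282,.9645],[.1048,-.9945,.0006]])
pg=np.array([.42575,-.33648,.02163])
a=np.radians(15.31);xg=np.array([np.cos(a),np.sin(a),0])
XOFF=-.0013
eyeg=pg+xg*(.05+XOFF);eyeg[2]=.003
RC=Ro.from_euler('z',15.31,degrees=True).as_matrix()
# carrier in tool
tC=Rg.T@(eyeg-pg);RtC=Rg.T@RC
RtC=Ro.from_matrix(RtC).as_matrix()
RS=Ro.from_euler('z',YAW,degrees=True).as_matrix()
def tool_for(ex,ez,th,ey=0):
    """tool pose for eye centre at scope (ex,ey,ez) mm, pitch th deg nose down"""
    Rc=RS@Ro.from_euler('y',th,degrees=True).as_matrix()
    e=POST+RS@np.array([ex,ey,ez])/1e3
    R=Rc@RtC.T
    return e-R@tC,R
def carrier_now(p,R):
    e=RS.T@(np.asarray(p)+R@tC-POST)*1e3
    Rc=RS.T@R@RtC
    return e.round(2), Ro.from_matrix(Rc).as_euler('ZYX',degrees=True).round(2)
def nose(nx,nz,th):
    t=np.radians(th);return tool_for(nx-105*np.cos(t)+3*np.sin(t),nz+105*np.sin(t)+3*np.cos(t),th)
E
python3 - <<'E'
from h import *
from rig import env
s=env.observe()
pw,Rw=nose(-30,35,10.5);print(pw,Rw)
p,R=s["position"],s["tool_rot"]
p,R=plan(p,R,[.45,.02,.2],R,3,0,2)
q=pw.copy();q[2]=.2
p,R=plan(p,R,q,Rt(-8.8,6),12,0,2)
p,R=plan(p,R,pw,Rw,5,0,3)
E
```

```text
[0.42830145 0.05650686 0.12927665] [[ 9.85202409e-01 -7.71953206e-02  1.53026456e-01]
 [-1.52513084e-01  1.25375647e-02  9.88221923e-01]
 [-7.82046872e-02 -9.96937155e-01  5.78742539e-04]]
[ -17, -2, -36, 0, 0, 0, -17, -3, -37, 0, 0, 0, -18, -2, -36, 0, 0, 0, 0, 0, 0, 0, 0, 0, 0, 0, 0, 0, 0, 0 ]
end [0.4504 0.0202 0.2   ] maxshift 37.0 maxturn 0.0
[ -3, 0, -2, 0.01, -0.13, 0, -3, -1, -2, 0.02, -0.13, 0, -3, 0, -2, 0.01, -0.13, 0, -3, 0, -1, 0.02, -0.13, 0, -4, -1, 0, 0.01, -0.13, 0 ]
[ -3, 0, -1, 0.01, -0.13, 0, -4, 0, 1, 0.02, -0.13, 0, -3, -1, 0, 0.01, -0.13, 0, -3, 0, 2, 0.01, -0.13, 0, -4, 0, 1, 0.02, -0.13, 0 ]
[ -3, -1, 2, 0.01, -0.13, 0, -2, 0, 3, 0.02, -0.13, 0, 0, 0, 0, 0, 0, 0, 0, 0, 0, 0, 0, 0, 0, 0, 0, 0, 0, 0 ]
end [0.4285 0.0568 0.2   ] maxshift 4.0 maxturn 0.13
[ -2, 14, 0, -0.001, 0, 0.037, 0, 14, 0, 0, 0, 0.036, -1, 14, 0, -0.001, -0.001, 0.037, 0, 14, 0, -0.001, 0, 0.037, 1, 15, -1, 0, 0, 0.036 ]
end [0.4285 0.056  0.1288] maxshift 15.0 maxturn 0.037
```

move_arm(
  targets=[-17,-2,-36,0,0,0,-17,-3,-37,0,0,0,-18,-2,-36,0,0,0,0,0,0,0,0,0,0,0,0,0,0,0],
)

```text
time_s: 12.32
position: [0.4511, 0.0201, 0.2003]
tool_rot: [[-0.151, -0.016, 0.988], [-0.983, -0.105, -0.152], [0.106, -0.994, 0.0]]
ft_force: [0.2, -0.4, -2.1]
grip_width: 0.0111
```

move_arm(
  targets=[-3,0,-2,0.01,-0.13,0,-3,-1,-2,0.02,-0.13,0,-3,0,-2,0.01,-0.13,0,-3,0,-1,0.02,-0.13,0,-4,-1,0,0.01,-0.13,0],
)

```text
time_s: 12.95
position: [0.4423, 0.0353, 0.2001]
tool_rot: [[0.48, 0.051, 0.876], [-0.871, -0.093, 0.483], [0.106, -0.994, -0.0]]
ft_force: [0.3, 0.5, -2.2]
grip_width: 0.011
```

move_arm(
  targets=[-3,0,-1,0.01,-0.13,0,-4,0,1,0.02,-0.13,0,-3,-1,0,0.01,-0.13,0,-3,0,2,0.01,-0.13,0,-4,0,1,0.02,-0.13,0],
)

```text
time_s: 13.58
position: [0.4325, 0.0499, 0.1994]
tool_rot: [[0.911, 0.096, 0.401], [-0.399, -0.041, 0.916], [0.105, -0.994, 0.001]]
ft_force: [0.1, -0.1, -3.1]
grip_width: 0.0108
```

move_arm(
  targets=[-3,-1,2,0.01,-0.13,0,-2,0,3,0.02,-0.13,0,0,0,0,0,0,0,0,0,0,0,0,0,0,0,0,0,0,0],
)

```text
time_s: 14.2
position: [0.4287, 0.0568, 0.1999]
tool_rot: [[0.982, 0.104, 0.156], [-0.155, -0.013, 0.988], [0.105, -0.994, 0.004]]
ft_force: [-0.8, 0.5, -3.0]
grip_width: 0.0111
```

```bash
python3 - <<'E'
from h import *
from rig import env
s=env.observe();print(s["q"],s["position"],s["ft_force"],s["wrist_torque"]);print(carrier_now(s["position"],s["tool_rot"]))
p,R=plan(s["position"],s["tool_rot"],*nose(-30,35,10.5),5,0,3)
E
```

```text
[ -8.30402389   9.81498446  99.13256661   0.15423894  65.03774069
 -89.40423707] [0.42874567 0.05678234 0.19988822] [-0.80475647  0.54891429 -2.97353504] [ 0.04837775  0.27680873 -0.02685145]
(array([-128.09,    0.27,  136.26]), array([-0.15,  0.  ,  0.18]))
[ -2, 14, 0, -0.001, -0.001, 0.037, -1, 14, 0, 0, 0, 0.036, 0, 14, 0, -0.001, -0.001, 0.037, 0, 14, 0, 0, 0, 0.037, 0, 14, -1, -0.001, -0.001, 0.036 ]
end [0.4278 0.0561 0.1297] maxshift 14.0 maxturn 0.037
```

move_arm(
  targets=[-2,14,0,-0.001,-0.001,0.037,-1,14,0,0,0,0.036,0,14,0,-0.001,-0.001,0.037,0,14,0,0,0,0.037,0,14,-1,-0.001,-0.001,0.036],
)

```text
time_s: 14.82
position: [0.4277, 0.0562, 0.1287]
tool_rot: [[0.985, -0.08, 0.151], [-0.15, 0.013, 0.989], [-0.081, -0.997, 0.001]]
ft_force: [0.9, -0.9, -3.2]
grip_width: 0.0113
```

```bash
python3 - <<'E'
from h import *
s,d=shot("side","s6");print(s["position"]);print(carrier_now(s["position"],s["tool_rot"]))
s,d2=shot("top","t6");s,_=shot("wrist","w6")
a=d["pixels"][:,:,::-1]
print(carrier_now(s["position"],s["tool_rot"]),s["time_s"])
b=d2["pixels"][:,:,::-1]
cv2.imwrite("pics/s6c.png",np.hstack([cv2.resize(a[120:260,180:300],None,fx=3.3,fy=3.3,interpolation=cv2.INTER_CUBIC),cv2.resize(b[110:250,210:330],None,fx=3.3,fy=3.3,interpolation=cv2.INTER_CUBIC)]))
for W in [(0,24),(45,14),(58,10),(80,6),(102.7,2.5)]: print(W,nose(*W,10.5)[0])
E
```

```text
[0.4277077  0.05623322 0.12865847]
(array([-133.3 ,   -0.26,   56.36]), array([1.200e-01, 1.063e+01, 1.000e-02]))
(array([-133.63,   -0.4 ,   55.81]), array([ 0.1 , 10.71,  0.  ])) 14.925
(0, 24) [0.4579483  0.05191728 0.11827665]
(45, 14) [0.50241858 0.04503292 0.10827665]
(58, 10) [0.51526555 0.04304411 0.10427665]
(80, 6) [0.53700657 0.03967842 0.10027665]
(102.7, 2.5) [0.55943936 0.03620564 0.09677665]
```

View pics/s6c.png

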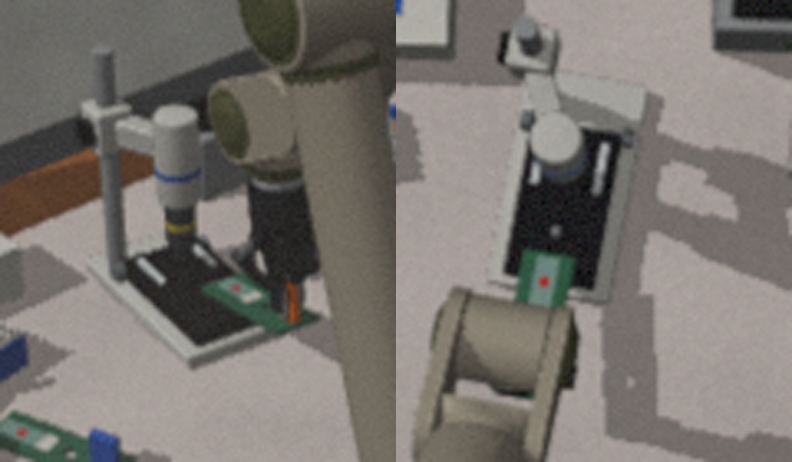

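View pics/w6.png

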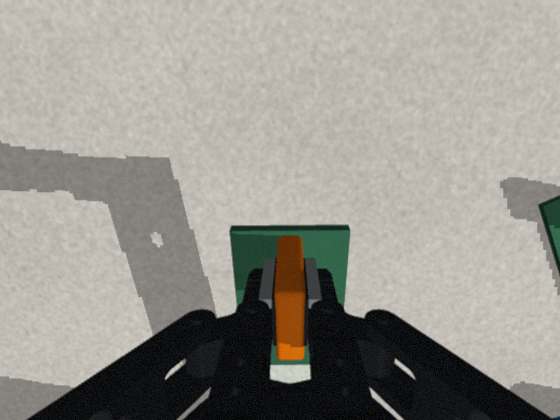

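```bash
python3 - <<'E'
from h import *
d=load("t6");im=d["pixels"].astype(int)
r,g,b=im[...,0],im[...,1],im[...,2]
m=(r>120)&(g<80)&(b<80);m[:, :230]=0;m[:,320:]=0;m[:170]=0;m[230:]=0
v,u=np.nonzero(m);w=(r-g)[m];c=(np.average(u,weights=w),np.average(v,weights=w));print(len(u),c)
from rig import env
s=env.observe()
R=s["tool_rot"]@RtC;X=s["position"]+s["tool_rot"]@tC+R@np.array([.07,0,.003])
print("spec pred",X,proj(d,X),"meas",top_pt(d,*c,X[2]))
P=im[170:190,248:270].sum(2);
cv2.imwrite("pics/t6p.png",cv2.resize(d["pixels"][165:195,240:280,::-1],None,fx=15,fy=15,interpolation=cv2.INTER_CUBIC))
print("post top pred",proj(d,POST+[0,0,.018]),proj(d,POST+[0,0,.0]))
E
```

```text
5 (np.float64(254.42769857433808), np.float64(194.77800407331975))
spec pred [0.54009892 0.03901383 0.09185682] [254.86804375 194.69761064] meas [0.53974125 0.04068331 0.09185682]
post top pred [258.4424257 179.4151327] [258.73107923 180.07391514]
```

View pics/t6p.png

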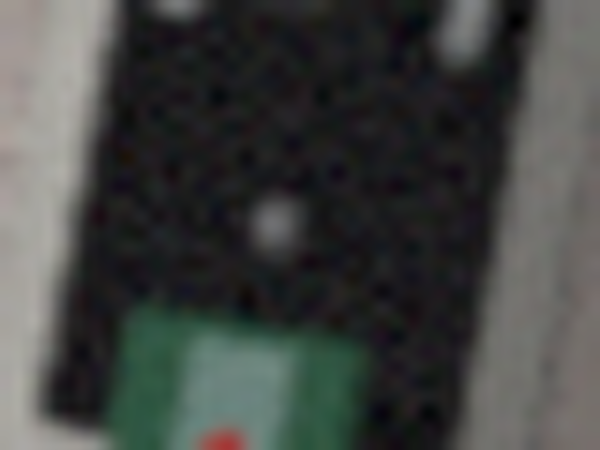

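```bash
sed -i 's/POST=np.array(\[.6034,.0294/POST=np.array([.6040,.0296/' h.py; python3 - <<'E'
from h import *
from rig import env
s=env.observe();p,R=s["position"],s["tool_rot"]
print(carrier_now(p,R))
for W,n in [((0,24),2),((45,14),3)]:
    p,R=plan(p,R,*nose(*W,10.5),n,1,3)
E
```

```text
(array([-133.95,   -0.6 ,   56.77]), array([1.100e-01, 1.059e+01, 1.000e-02]))
[ 16, 4.1, 0.3, 0, 0.001, -0.001, 16, 4.1, 0.3, 0, 0.001, -0.001, 0, 0, 0, 0, 0, 0, 0, 0, 0, 0, 0, 0, 0, 0, 0, 0, 0, 0 ]
end [0.4586 0.0521 0.1183] maxshift 16.0 maxturn 0.001
[ 15.2, 2.2, 0, 0, 0, 0, 15.2, 2.1, 0, 0, 0, 0, 15.2, 2.2, 0, 0, 0, 0, 0, 0, 0, 0, 0, 0, 0, 0, 0, 0, 0, 0 ]
end [0.503  0.0452 0.1083] maxshift 15.2 maxturn 0.0
```

move_arm(
  targets=[16,4,0.3,0,0.001,-0.001,16,4,0.3,0,0.001,-0.001,15,2,0,0,0,0,15,2,0,0,0,0,10,1,0,0,0,0],
)

```text
time_s: 15.6
position: [0.4987, 0.0459, 0.111]
tool_rot: [[0.985, -0.075, 0.153], [-0.153, 0.012, 0.988], [-0.076, -0.997, 0.001]]
ft_force: [0.6, 1.1, -2.7]
grip_width: 0.0111
```

```bash
python3 - <<'E'
from h import *
from rig import env
s=env.observe();p,R=s["position"],s["tool_rot"]
print(carrier_now(p,R),s["ft_force"],s["qvel"])
p,R=plan(p,R,*nose(48,13,10.5),1,1,3)
p,R=plan(p,R,*nose(58,10,10.5),2,1,3)
p,R=plan(p,R,*nose(70,8,10.5),2,1,3)
E
```

```text
(array([-6.199e+01, -1.000e-02,  3.890e+01]), array([-0.  , 10.37,  0.  ])) [ 0.56579761  1.05270266 -2.66806287] [ -0.03223444   6.89624954 -10.34195715   0.02313624   3.68414031
   0.05904438]
[ 7.6, 3.1, 0, 0, 0, 0.002, 0, 0, 0, 0, 0, 0, 0, 0, 0, 0, 0, 0, 0, 0, 0, 0, 0, 0, 0, 0, 0, 0, 0, 0 ]
end [0.506  0.0448 0.1073] maxshift 7.6 maxturn 0.002
[ 5.1, 1.1, 0, 0, 0, 0, 5.1, 1.2, 0, 0, 0, 0, 0, 0, 0, 0, 0, 0, 0, 0, 0, 0, 0, 0, 0, 0, 0, 0, 0, 0 ]
end [0.5158 0.0432 0.1042] maxshift 5.1 maxturn 0.0
[ 6.1, 0.5, 0, 0, 0, 0, 6, 0.5, 0, 0, 0, 0, 0, 0, 0, 0, 0, 0, 0, 0, 0, 0, 0, 0, 0, 0, 0, 0, 0, 0 ]
end [0.5277 0.0414 0.1023] maxshift 6.1 maxturn 0.0
```

move_arm(
  targets=[6,2.5,0,0,0,0.002,5,1,0,0,0,0,5,1,0,0,0,0,0,0,0,0,0,0,0,0,0,0,0,0],
)

```text
time_s: 16.23
position: [0.5129, 0.0438, 0.1056]
tool_rot: [[0.985, -0.077, 0.153], [-0.152, 0.013, 0.988], [-0.078, -0.997, 0.001]]
ft_force: [-0.5, -0.0, -2.3]
grip_width: 0.011
```

```bash
python3 - <<'E'
from h import *
from rig import env
s,d=shot("side","s7");p,R=s["position"],s["tool_rot"]
print(carrier_now(p,R),s["ft_force"],s["qvel"])
a=d["pixels"][:,:,::-1]
cv2.imwrite("pics/s7c.png",cv2.resize(a[150:230,190:290],None,fx=7,fy=7,interpolation=cv2.INTER_CUBIC))
p,R=plan(p,R,*nose(58,9.5,10.5),1,1,3)
p,R=plan(p,R,*nose(80,6,10.5),4,1,3)
p,R=plan(p,R,*nose(102.7,2.5,10.5),5,1,3)
E
```

```text
(array([-47.66,   0.07,  33.45]), array([ 0.  , 10.49,  0.  ])) [-0.52895086 -0.04955649 -2.32709877] [-0.0812327  -0.11233446  0.05924523  0.06357356 -0.07787689 -0.01599793]
[ 3.1, 1.6, -0.1, 0, 0, 0, 0, 0, 0, 0, 0, 0, 0, 0, 0, 0, 0, 0, 0, 0, 0, 0, 0, 0, 0, 0, 0, 0, 0, 0 ]
end [0.5159 0.0432 0.1038] maxshift 3.1 maxturn 0.0
[ 5.6, 0.4, 0, 0, 0, 0, 5.5, 0.5, 0, 0, 0, 0, 5.6, 0.4, 0, 0, 0, 0, 5.5, 0.5, 0, 0, 0, 0, 0, 0, 0, 0, 0, 0 ]
end [0.5376 0.0399 0.1003] maxshift 5.6 maxturn 0.0
[ 4.6, 0.3, 0, 0, 0, 0, 4.6, 0.4, 0, 0, 0, 0, 4.6, 0.3, 0, 0, 0, 0, 4.5, 0.4, 0, 0, 0, 0, 4.6, 0.3, 0, 0, 0, 0 ]
end [0.56   0.0364 0.0968] maxshift 4.6 maxturn 0.0
```

View pics/s7c.png

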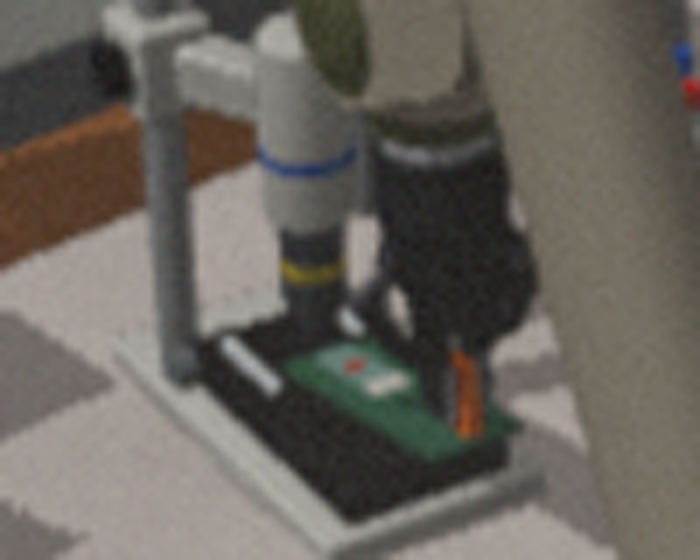

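```bash
python3 - <<'E'
from h import *
d=load("s7")
Z=d["z_map"];K=d["intrinsics"]
v,u=np.mgrid[60:230,190:330];z=Z[60:230,190:330]
c=np.stack([(u-K[0,2])/K[0,0]*z,(v-K[1,2])/K[1,1]*z,z],-1)
X=(c-d["t"])@d["R"]   # R^T(c-t)
S=((X-POST)@RS)*1e3
ok=z>0
S=S[ok]
# arm points: y within +-80, z>60
for lo in range(40,420,20):
    m=(S[:,2]>=lo)&(S[:,2]<lo+20)&(abs(S[:,1])<75)&(S[:,0]<42-3)&(S[:,0]>-200)
    h=(S[:,2]>=lo)&(S[:,2]<lo+20)&(abs(S[:,1])<75)&(S[:,0]>35)&(S[:,0]<200)
    print(lo,m.sum(),"arm xmax",np.percentile(S[m,0],[50,98]).round() if m.sum() else None,"scope xmin",S[h,0].min().round() if h.sum() else None)
E
```

```text
40 95 arm xmax [-101.  -48.] scope xmin 48.0
60 45 arm xmax [-100.  -80.] scope xmin 43.0
80 48 arm xmax [-98. -83.] scope xmin 46.0
100 89 arm xmax [-98. -77.] scope xmin 40.0
120 103 arm xmax [-96.  37.] scope xmin 35.0
140 116 arm xmax [-95. -75.] scope xmin 37.0
160 81 arm xmax [-95.  35.] scope xmin 37.0
180 69 arm xmax [-109.   38.] scope xmin 36.0
200 95 arm xmax [-109.  -65.] scope xmin 40.0
220 99 arm xmax [-106.  -59.] scope xmin 45.0
240 75 arm xmax [-106.  -67.] scope xmin 148.0
260 53 arm xmax [-109.  -65.] scope xmin 140.0
280 51 arm xmax [-99. -46.] scope xmin 141.0
300 85 arm xmax [-107.  -54.] scope xmin None
320 129 arm xmax [-112.  -44.] scope xmin None
340 117 arm xmax [-122.  -50.] scope xmin None
360 87 arm xmax [-145.  -83.] scope xmin None
380 49 arm xmax [-163. -120.] scope xmin None
400 1 arm xmax [-178. -178.] scope xmin None
```

move_arm(
  targets=[3,1.6,0,0,0,0,5.5,0.4,0,0,0,0,5.5,0.5,0,0,0,0,5.5,0.4,0,0,0,0,0,0,0,0,0,0],
)

```text
time_s: 16.9
position: [0.5325, 0.0406, 0.101]
tool_rot: [[0.985, -0.077, 0.153], [-0.153, 0.012, 0.988], [-0.078, -0.997, 0.001]]
ft_force: [-1.0, -0.1, -2.9]
grip_width: 0.0108
```

```bash
python3 - <<'E'
from h import *
from rig import env
s=env.observe();p,R=s["position"],s["tool_rot"]
print(carrier_now(p,R),s["ft_force"],s["qvel"].round(1))
p,R=plan(p,R,*nose(80,6,10.5),1,1,3)
p,R=plan(p,R,*nose(102.7,2.5,10.5),4,1,3)
E
```

```text
(array([-27.85,  -0.03,  28.85]), array([-0.  , 10.48, -0.  ])) [-1.02767875 -0.14022924 -2.85068593] [ 0.1 -0.6  0.9  0.  -0.  -0.1]
[ 5.2, 0.3, 0, 0, 0, 0, 0, 0, 0, 0, 0, 0, 0, 0, 0, 0, 0, 0, 0, 0, 0, 0, 0, 0, 0, 0, 0, 0, 0, 0 ]
end [0.5376 0.0399 0.1003] maxshift 5.2 maxturn 0.0
[ 5.7, 0.4, 0, 0, 0, 0, 5.8, 0.5, 0, 0, 0, 0, 5.7, 0.4, 0, 0, 0, 0, 5.7, 0.5, 0, 0, 0, 0, 0, 0, 0, 0, 0, 0 ]
end [0.56   0.0364 0.0967] maxshift 5.8 maxturn 0.0
```

move_arm(
  targets=[5.2,0.3,0,0,0,0,5.7,0.4,0,0,0,0,5.7,0.4,0,0,0,0,5.7,0.4,0,0,0,0,0,0,0,0,0,0],
)

```text
time_s: 17.52
position: [0.5543, 0.0373, 0.0978]
tool_rot: [[0.985, -0.077, 0.153], [-0.153, 0.013, 0.988], [-0.078, -0.997, 0.001]]
ft_force: [0.5, -0.3, -2.9]
grip_width: 0.0109
```

```bash
python3 - <<'E'
from h import *
from rig import env
s=env.observe();p,R=s["position"],s["tool_rot"]
print(carrier_now(p,R),s["ft_force"],s["wrist_torque"],s["qvel"].round(1))
p,R=plan(p,R,*nose(102.7,2.5,10.5),2,1,3)
E
```

```text
(array([-5.780e+00,  2.000e-02,  2.559e+01]), array([-0.  , 10.48,  0.  ])) [ 0.51407492 -0.31391314 -2.90408996] [ 0.00985828  0.07125571 -0.0248823 ] [ 0.  -0.5  0.9  0.  -0.  -0. ]
[ 2.9, 0.3, 0, 0, 0, 0, 3, 0.2, 0, 0, 0, 0, 0, 0, 0, 0, 0, 0, 0, 0, 0, 0, 0, 0, 0, 0, 0, 0, 0, 0 ]
end [0.5601 0.0364 0.0968] maxshift 3.0 maxturn 0.0
```

move_arm(
  targets=[2.9,0.3,0,0,0,0,3,0.2,0,0,0,0,0,0,0,0,0,0,0,0,0,0,0,0,0,0,0,0,0,0],
)

```text
time_s: 18.15
position: [0.5597, 0.0365, 0.097]
tool_rot: [[0.985, -0.077, 0.153], [-0.152, 0.012, 0.988], [-0.078, -0.997, 0.001]]
ft_force: [0.1, 0.3, -2.6]
grip_width: 0.0109
```

```bash
python3 - <<'E'
from h import *
from rig import env
s,d=shot("side","s8");p,R=s["position"],s["tool_rot"]
print(carrier_now(p,R),s["ft_force"],s["wrist_torque"],s["qvel"].round(1))
s,d2=shot("wrist","w8")
print(s["ft_force"],s["wrist_torque"])
a=d["pixels"][:,:,::-1]
cv2.imwrite("pics/s8c.png",cv2.resize(a[160:230,200:280],None,fx=8,fy=8,interpolation=cv2.INTER_CUBIC))
E
```

```text
(array([-0.38,  0.06, 24.84]), array([ 0.  , 10.48,  0.  ])) [ 0.11579156  0.31734266 -2.62592875] [-0.00627116  0.0694052  -0.0193271 ] [ 0.  -0.  -0.2 -0.1  0.1 -0. ]
[-0.02803119  0.73608086 -2.82144653] [-0.02904096  0.06726266  0.02306143]
```

View pics/s8c.png

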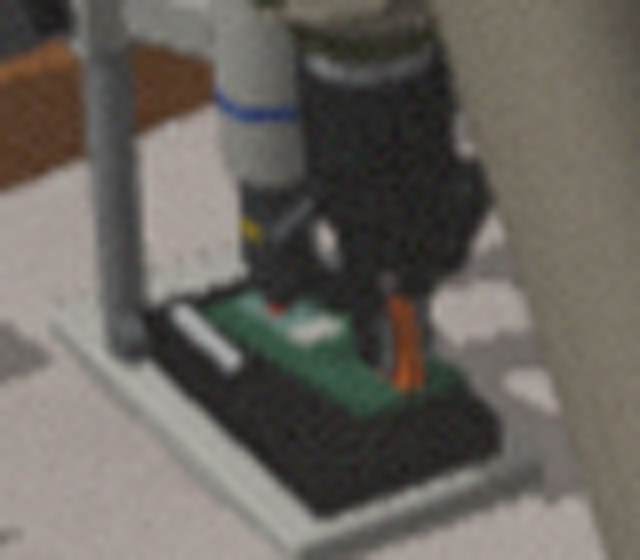

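View pics/w8.png

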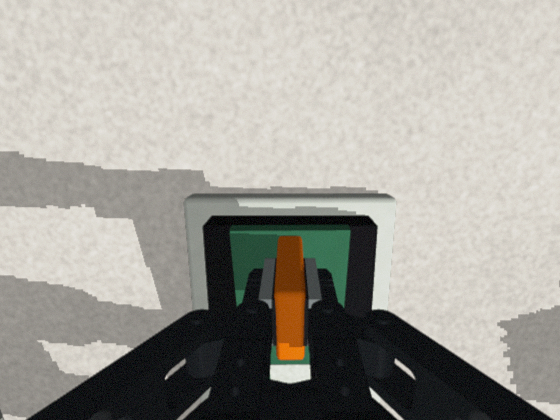

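```bash
python3 - <<'E'
from h import *
d=load("w8");im=d["pixels"]
cv2.imwrite("pics/w8c.png",cv2.resize(im[185:315,180:400,::-1],None,fx=3.6,fy=3.6,interpolation=cv2.INTER_CUBIC))
g=cv2.cvtColor(im,cv2.COLOR_RGB2GRAY).astype(int)
print(g[205:235,260],g[205:235,320]);print(im[205:235,260].tolist())
print("row260 L",g[270,180:240],"R",g[270,340:400])
E
```

```text
[213 210 170 147 145 150 147 149 147 145  95  25   5   0  13  15   8  18
   8  16  34  35  39  42  43  60  88  93  95  77] [219 218 176 148 147 147 147 149 154 149  93  25  10   1   4  16  12  11
   5  22  38  35  43  41  43  71  90  93  98  93]
[[210, 216, 207], [207, 213, 204], [167, 173, 164], [146, 148, 142], [143, 147, 140], [149, 152, 146], [146, 149, 141], [147, 152, 143], [144, 150, 143], [144, 147, 139], [93, 96, 91], [26, 24, 25], [8, 4, 0], [0, 0, 0], [6, 15, 19], [13, 15, 16], [13, 6, 8], [15, 20, 15], [13, 4, 12], [14, 17, 15], [20, 42, 31], [17, 45, 29], [20, 49, 34], [25, 52, 37], [28, 52, 38], [37, 72, 56], [57, 106, 80], [56, 113, 84], [58, 115, 87], [47, 93, 70]]
row260 L [152 150 150 144 148 144 144 147 147 129 132 137 141 146 147 148 145 143
 146 145 147 143 146 145 148  98  43  19  10  20  14  19  11  20  14  21
  16   9  20   9  20  22  15  15  13  18  21  14  10  17  13  17  24  56
  63  63  64  64  63  61] R [ 94  94  96  95  98  95  98  60  22  29  26  30  26  21  25  24  28  20
  29  29  29  23  33  29  28  32  31  28  33  29  30  26  16  35 109 210
 223 222 221 221 220 219 223 219 221 219 221 222 221 221 215 210 212 216
 210 213 213 212 218 216]
```

View pics/w8c.png

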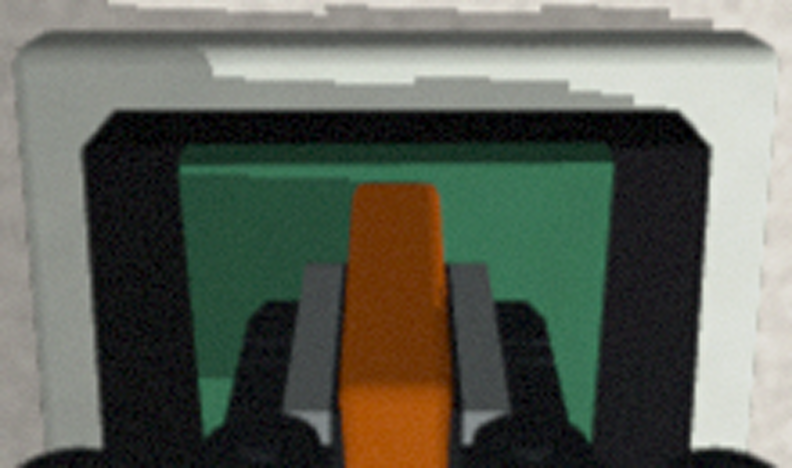

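```bash
python3 - <<'E'
from h import *
d=load("w8")
f=lambda u,v,z:(RS.T@(top_pt(d,u,v,z)-POST)*1e3).round(2)
print("stage foot z20",f(260,215,.02),f(320,215,.02),"at45",f(290,215,.045))
print("stage L/R side z45 row270", f(205.3,270,.045),f(374.3,270,.045), "z20",f(205.3,270,.02),f(374.3,270,.02))
s=carrier_now(*[np.load("cmd.npz")[k] for k in ("p","R")])
# tail lower/top edge: rows 224.6 (underside) & 229.8 (top)
import rig
st=rig.env.observe();R=st["tool_rot"]@RtC;e=st["position"]+st["tool_rot"]@tC
for z in (-.003,.003):
    X=e+R@np.array([-.07,0,z]);print("pred tail",X,proj(d,X), "y+-",proj(d,X+R@np.array([0,.03,0])),proj(d,X-R@np.array([0,.03,0])))
E
```

```text
stage foot z20 [-57.41 -21.18 -25.  ] [-57.4   20.89 -25.  ] at45 [-64.31  -0.17   0.  ]
stage L/R side z45 row270 [-27.29 -55.16   0.  ] [-27.25  54.55   0.  ] z20 [-15.61 -62.25 -25.  ] [-15.56  61.65 -25.  ]
pred tail [0.53510098 0.04033032 0.07962114] [290.50755515 222.76431547] y+- [349.01096386 222.74266014] [232.00780528 222.78596945]
pred tail [0.53617963 0.04016312 0.08552102] [290.53545023 228.31548249] y+- [351.02778377 228.29327045] [230.04702852 228.3376931 ]
```

```bash
sed -i 's/XOFF=-.0013/XOFF=-.0001/; s/POST=np.array(\[.6040,.0296/POST=np.array([.6046,.0295/' h.py; python3 - <<'E'
from h import *
from rig import env
s=env.observe();p,R=s["position"],s["tool_rot"]
print(carrier_now(p,R))
p,R=plan(p,R,*tool_for(0,20,8.5),3,1,3)
p,R=plan(p,R,*tool_for(0,15.2,6),4,1,3)
p,R=plan(p,R,*tool_for(0,9.4,3),4,1,3)
p,R=plan(p,R,*tool_for(0,3.3,0),4,1,3)
E
```

```text
(array([ 0.22,  0.07, 24.62]), array([ 0.  , 10.48,  0.  ]))
[ -0.2, 2.1, 0, 0, 0, -0.012, -0.3, 2.1, 0, 0, 0, -0.011, -0.2, 2.1, -0.1, 0, 0, -0.012, 0, 0, 0, 0, 0, 0, 0, 0, 0, 0, 0, 0 ]
end [0.5586 0.0366 0.0908] maxshift 2.1 maxturn 0.012
[ -0.2, 1.7, 0, 0, 0, -0.011, -0.2, 1.7, 0, 0, 0, -0.011, -0.3, 1.7, 0, 0, 0, -0.01, -0.2, 1.8, 0, 0, 0, -0.011, 0, 0, 0, 0, 0, 0 ]
end [0.5575 0.0368 0.0839] maxshift 1.8 maxturn 0.011
[ -0.3, 2.1, 0, 0, 0, -0.013, -0.3, 2, 0, 0, 0, -0.013, -0.4, 2.1, 0, 0, 0, -0.013, -0.4, 2.1, 0, 0, 0, -0.014, 0, 0, 0, 0, 0, 0 ]
end [0.5563 0.037  0.0756] maxshift 2.1 maxturn 0.014
[ -0.4, 2.1, 0, 0, 0, -0.013, -0.4, 2.2, 0, 0, 0, -0.013, -0.4, 2.1, 0, 0, 0, -0.013, -0.4, 2.1, 0, 0, 0, -0.013, 0, 0, 0, 0, 0, 0 ]
end [0.5553 0.0371 0.067 ] maxshift 2.2 maxturn 0.013
```

move_arm(
  targets=[-0.2,2.1,0,0,0,-0.012,-0.3,2.1,0,0,0,-0.011,-0.2,2.1,0,0,0,-0.012,0,0,0,0,0,0,0,0,0,0,0,0],
)

```text
time_s: 18.88
position: [0.5587, 0.0367, 0.0908]
tool_rot: [[0.987, -0.042, 0.153], [-0.153, 0.007, 0.988], [-0.043, -0.999, 0.001]]
ft_force: [0.3, -0.2, -2.9]
grip_width: 0.0108
```

move_arm(
  targets=[-0.2,1.7,0,0,0,-0.011,-0.2,1.7,0,0,0,-0.011,0,0,0,0,0,0,0,0,0,0,0,0,0,0,0,0,0,0],
)

```text
time_s: 19.5
position: [0.5582, 0.0367, 0.0874]
tool_rot: [[0.988, -0.02, 0.153], [-0.153, 0.004, 0.988], [-0.021, -1.0, 0.001]]
ft_force: [-0.0, -0.4, -2.3]
grip_width: 0.0111
```

```bash
python3 - <<'E'
from h import *
from rig import env
s=env.observe();p,R=s["position"],s["tool_rot"]
print(carrier_now(p,R),s["ft_force"],s["wrist_torque"])
p,R=plan(p,R,*tool_for(0,15,6),2,1,3)
p,R=plan(p,R,*tool_for(0,9.4,3),4,1,3)
E
```

```text
(array([ 0.21,  0.03, 17.67]), array([-0.  ,  7.21,  0.  ])) [-0.00780025 -0.4076722  -2.26766299] [ 0.0566461   0.14905773 -0.01587011]
[ -0.3, 1.8, 0, 0, 0, -0.011, -0.4, 1.9, 0, 0, 0, -0.01, 0, 0, 0, 0, 0, 0, 0, 0, 0, 0, 0, 0, 0, 0, 0, 0, 0, 0 ]
end [0.5575 0.0368 0.0837] maxshift 1.9 maxturn 0.011
[ -0.3, 2, 0, 0, 0, -0.013, -0.3, 2.1, 0, 0, 0, -0.013, -0.3, 2, 0, 0, 0, -0.013, -0.4, 2, 0, 0, 0, -0.013, 0, 0, 0, 0, 0, 0 ]
end [0.5563 0.037  0.0756] maxshift 2.1 maxturn 0.013
```

move_arm(
  targets=[-0.3,1.8,0,0,0,-0.011,-0.4,1.9,0,0,0,-0.01,0,0,0,0,0,0,0,0,0,0,0,0,0,0,0,0,0,0],
)

```text
time_s: 20.12
position: [0.5575, 0.0368, 0.0837]
tool_rot: [[0.988, 0.0, 0.153], [-0.153, 0.001, 0.988], [0.0, -1.0, 0.001]]
ft_force: [0.3, -0.6, -2.6]
grip_width: 0.0112
```

move_arm(
  targets=[-0.3,2,0,0,0,-0.013,-0.3,2.1,0,0,0,-0.013,-0.3,2,0,0,0,-0.013,0,0,0,0,0,0,0,0,0,0,0,0],
)

```text
time_s: 20.75
position: [0.5566, 0.037, 0.0777]
tool_rot: [[0.987, 0.039, 0.153], [-0.153, -0.005, 0.988], [0.039, -0.999, 0.001]]
ft_force: [0.2, -0.4, -3.7]
grip_width: 0.0111
```

```bash
python3 - <<'E'
from h import *
from rig import env
s,d=shot("wrist","w9");p,R=s["position"],s["tool_rot"]
print(carrier_now(p,R),s["ft_force"],s["wrist_torque"])
p,R=plan(p,R,*tool_for(0,9.4,3),1,1,3)
p,R=plan(p,R,*tool_for(0,3.2,0),4,1,3)
E
```

```text
(array([ 0.03,  0.06, 10.78]), array([-0.  ,  3.77,  0.  ])) [ 0.19635977 -0.37703213 -3.66181906] [0.01987884 0.16548771 0.04511124]
[ -0.4, 2, -0.1, 0, 0, -0.013, 0, 0, 0, 0, 0, 0, 0, 0, 0, 0, 0, 0, 0, 0, 0, 0, 0, 0, 0, 0, 0, 0, 0, 0 ]
end [0.5563 0.0369 0.0756] maxshift 2.0 maxturn 0.013
[ -0.4, 2.2, 0, 0, 0, -0.013, -0.4, 2.2, 0, 0, 0, -0.013, -0.4, 2.1, 0, 0, 0, -0.014, -0.5, 2.2, 0, 0, 0, -0.013, 0, 0, 0, 0, 0, 0 ]
end [0.5552 0.0371 0.0668] maxshift 2.2 maxturn 0.014
```

View pics/w9.png

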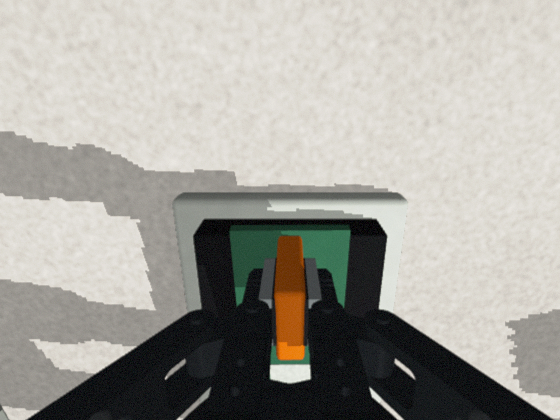

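move_arm(
  targets=[-0.4,2,0,0,0,-0.013,-0.4,2.2,0,0,0,-0.013,-0.4,2.2,0,0,0,-0.013,0,0,0,0,0,0,0,0,0,0,0,0],
)

```text
time_s: 21.42
position: [0.5557, 0.0371, 0.0712]
tool_rot: [[0.985, 0.077, 0.153], [-0.153, -0.011, 0.988], [0.078, -0.997, 0.001]]
ft_force: [-0.1, 0.1, -2.7]
grip_width: 0.0111
```

```bash
python3 - <<'E'
from h import *
from rig import env
s=env.observe();p,R=s["position"],s["tool_rot"]
print(carrier_now(p,R),s["ft_force"],s["wrist_torque"])
p,R=plan(p,R,*tool_for(0,3.1,0),2,1,3)
E
```

```text
(array([-0.08,  0.06,  6.21]), array([-0.01,  1.54,  0.  ])) [-0.1024518   0.10029012 -2.65584404] [ 0.05116474  0.27948046 -0.00613813]
[ -0.4, 2.2, 0, 0, 0, -0.013, -0.4, 2.2, -0.1, 0, 0, -0.014, 0, 0, 0, 0, 0, 0, 0, 0, 0, 0, 0, 0, 0, 0, 0, 0, 0, 0 ]
end [0.5553 0.0371 0.0667] maxshift 2.2 maxturn 0.014
```

move_arm(
  targets=[-0.4,2.1,0,0,0,-0.013,-0.4,1.5,0,0,0,-0.014,0,0,0,0,0,0,0,0,0,0,0,0,0,0,0,0,0,0],
)

```text
time_s: 22.05
position: [0.5553, 0.0372, 0.0675]
tool_rot: [[0.983, 0.104, 0.153], [-0.152, -0.015, 0.988], [0.105, -0.994, 0.001]]
ft_force: [0.0, -0.0, -2.6]
grip_width: 0.0106
```

```bash
python3 - <<'E'
from h import *
from rig import env
s=env.observe();p,R=s["position"],s["tool_rot"]
print(carrier_now(p,R),s["ft_force"],s["wrist_torque"])
E
```

```text
(array([0.03, 0.05, 3.91]), array([-0.01, -0.01,  0.  ])) [ 0.04125398 -0.0268942  -2.60646058] [ 5.81374660e-02  2.44060356e-01 -1.37155009e-04]
```

Still about 0.9 mm up; ease down until it bears.

move_arm(
  targets=[0,0.5,0,0,0,0,0,0.4,0,0,0,0,0,0,0,0,0,0,0,0,0,0,0,0,0,0,0,0,0,0],
)

```text
time_s: 22.68
position: [0.5554, 0.0372, 0.0667]
tool_rot: [[0.983, 0.104, 0.153], [-0.152, -0.015, 0.988], [0.105, -0.994, 0.001]]
ft_force: [-0.8, 0.3, -1.4]
grip_width: 0.011
```

```bash
python3 - <<'E'
from h import *
from rig import env
s=env.observe();p,R=s["position"],s["tool_rot"]
print(carrier_now(p,R),s["ft_force"],s["wrist_torque"])
E
```

```text
(array([0.08, 0.08, 3.04]), array([-0.01, -0.02,  0.  ])) [-0.80439151  0.32646452 -1.42665386] [0.07680201 0.15996557 0.02613534]
```

move_arm(
  targets=[0,0.3,0,0,0,0,0,0,0,0,0,0,0,0,0,0,0,0,0,0,0,0,0,0,0,0,0,0,0,0],
)

```text
time_s: 23.3
position: [0.5554, 0.0372, 0.0666]
tool_rot: [[0.983, 0.104, 0.153], [-0.152, -0.016, 0.988], [0.105, -0.994, 0.001]]
ft_force: [-3.8, 0.6, 4.7]
grip_width: 0.011
```

move_arm(
  targets=[0,0,0,0,0,0,0,0,0,0,0,0,0,0,0,0,0,0,0,0,0,0,0,0,0,0,0,0,0,0],
  hand=0,
)

```text
time_s: 23.92
position: [0.5554, 0.0372, 0.0662]
tool_rot: [[0.983, 0.104, 0.153], [-0.152, -0.015, 0.988], [0.105, -0.994, 0.001]]
ft_force: [-0.9, -0.7, 0.4]
grip_width: 0.0427
```

```bash
python3 - <<'E'
from h import *
s,d=shot("wrist","w10");print(s["position"],s["ft_force"],s["grip_width"])
E
```

```text
[0.55536    0.03718162 0.06622637] [-0.93887521 -0.6945179   0.39189296] 0.04272148216900657
```

View pics/w10.png

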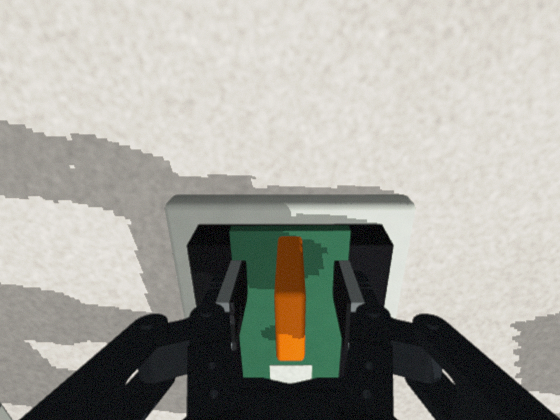

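move_arm(
  targets=[0,-8,0,0,0,0,0,-15,0,0,0,0,0,-20,0,0,0,0,0,-25,0,0,0,0,-10,-25,0,0,0,0],
)

```text
time_s: 24.6
position: [0.536, 0.0401, 0.1596]
tool_rot: [[0.983, 0.105, 0.153], [-0.152, -0.016, 0.988], [0.107, -0.994, 0.001]]
ft_force: [0.7, -0.5, -0.9]
grip_width: 0.0426
```

move_arm(
  targets=[-30,-10,0,0,0,0,-40,0,0,0,0,0,-40,0,0,0,0,0,-30,0,0,0,0,0,0,0,0,0,0,0],
)

```text
time_s: 25.22
position: [0.3957, 0.062, 0.1538]
tool_rot: [[0.983, 0.104, 0.153], [-0.152, -0.016, 0.988], [0.105, -0.994, 0.001]]
ft_force: [-0.0, -0.6, 0.4]
grip_width: 0.0425
```

```bash
python3 - <<'E'
from h import *
s,d=shot("side","s11");s,d2=shot("top","t11");s,d3=shot("wrist","w11");print(s["position"],s["ft_force"],s["time_s"])
a=d["pixels"][:,:,::-1];b=d2["pixels"][:,:,::-1]
cv2.imwrite("pics/s11c.png",np.hstack([cv2.resize(a[140:240,195:285],None,fx=4.4,fy=4.4,interpolation=cv2.INTER_CUBIC),cv2.resize(b[120:220,225:315],None,fx=4.4,fy=4.4,interpolation=cv2.INTER_CUBIC)]))
Z=d["z_map"];K=d["intrinsics"]
v,u=np.mgrid[170:230,200:280];z=Z[170:230,200:280]
X=(np.stack([(u-K[0,2])/K[0,0]*z,(v-K[1,2])/K[1,1]*z,z],-1)-d["t"])@d["R"]
S=((X-POST)@RS)*1e3
im=d["pixels"][170:230,200:280].astype(int)
m=(z>0)&(im[...,1]>im[...,0]*1.4)&(im[...,1]>im[...,2]*1.1)
P=S[m];print(m.sum(),P.min(0),P.max(0))
for lo in range(-75,110,20):
    k=(P[:,0]>=lo)&(P[:,0]<lo+20)
    if k.sum():print(lo,k.sum(),np.median(P[k,2]).round(2),P[k,1].min().round(1),P[k,1].max().round(1))
E
```

```text
[0.39801934 0.06150466 0.15395372] [ 0.00852087 -0.17928352  0.27773955] 25.325
116 [-79.97391509 -27.28627572  -1.98750996] [108.79156399  31.22744919  17.70233436]
-75 7 11.35 11.0 29.4
-55 17 8.09 5.9 29.5
-35 19 9.55 4.6 30.5
-15 13 6.55 8.0 31.2
5 15 7.0 -19.6 27.5
25 14 9.03 -25.6 25.3
45 12 7.37 -27.3 29.0
65 11 5.64 -26.7 23.4
85 6 7.11 17.2 25.9
105 1 2.34 13.5 13.5
```

View pics/s11c.png

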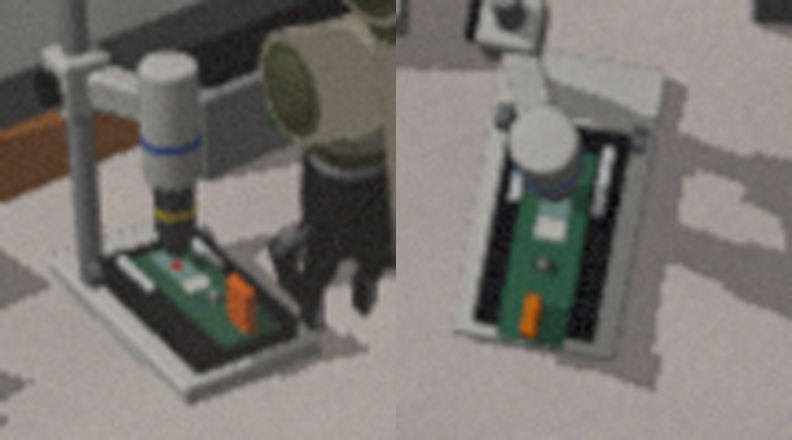

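View pics/w11.png

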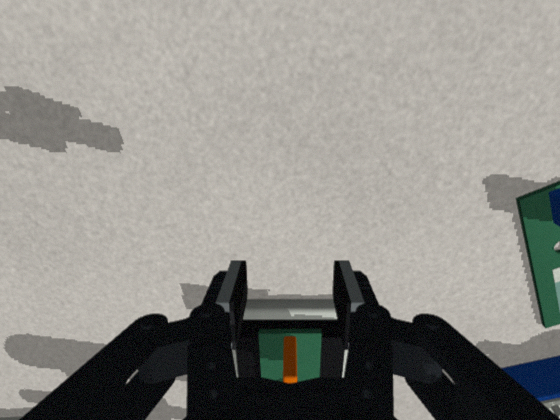

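```bash
python3 - <<'E'
from h import *
from rig import env
s=env.observe();p,R=s["position"],s["tool_rot"]
p,R=plan(p,R,[.43,.02,.21],Rt(-98.5,6),12,0,2)
p,R=plan(p,R,[.55,-.048,.2],R,3,0,2)
E
```

```text
[ 4, -4, -3, -0.01, 0.13, 0, 4, -5, -3, -0.02, 0.13, 0, 4, -4, -2, -0.01, 0.13, 0, 4, -4, -1, -0.02, 0.13, 0, 5, -4, -1, -0.01, 0.13, 0 ]
[ 5, -5, -1, -0.01, 0.13, 0, 5, -4, 0, -0.02, 0.13, 0, 4, -4, 1, -0.01, 0.13, 0, 5, -4, 1, -0.01, 0.13, 0, 5, -4, 2, -0.02, 0.13, 0 ]
[ 4, -5, 2, -0.01, 0.13, 0, 4, -4, 3, -0.02, 0.13, 0, 0, 0, 0, 0, 0, 0, 0, 0, 0, 0, 0, 0, 0, 0, 0, 0, 0, 0 ]
end [0.4301 0.0196 0.2101] maxshift 5.0 maxturn 0.13
[ 16, 5, 43, 0, 0, 0, 16, 5, 43, 0, 0, 0, 15, 5, 43, 0, 0, 0, 0, 0, 0, 0, 0, 0, 0, 0, 0, 0, 0, 0 ]
end [ 0.5503 -0.0477  0.1998] maxshift 43.0 maxturn 0.0
```

move_arm(
  targets=[4,-4,-3,-0.01,0.13,0,4,-5,-3,-0.02,0.13,0,4,-4,-2,-0.01,0.13,0,4,-4,-1,-0.02,0.13,0,5,-4,-1,-0.01,0.13,0],
)

```text
time_s: 26.0
position: [0.4117, 0.0444, 0.1764]
tool_rot: [[0.684, 0.072, 0.725], [-0.721, -0.077, 0.688], [0.106, -0.994, -0.001]]
ft_force: [0.5, 0.6, -0.5]
grip_width: 0.0425
```

move_arm(
  targets=[5,-5,-1,-0.01,0.13,0,5,-4,0,-0.02,0.13,0,4,-4,1,-0.01,0.13,0,5,-4,1,-0.01,0.13,0,5,-4,2,-0.02,0.13,0],
)

```text
time_s: 26.62
position: [0.4248, 0.0263, 0.1998]
tool_rot: [[0.105, 0.009, 0.994], [-0.989, -0.105, 0.105], [0.105, -0.994, -0.002]]
ft_force: [0.3, -1.0, 0.6]
grip_width: 0.0429
```

move_arm(
  targets=[4,-5,2,-0.01,0.13,0,4,-4,3,-0.02,0.13,0,0,0,0,0,0,0,0,0,0,0,0,0,0,0,0,0,0,0],
)

```text
time_s: 27.25
position: [0.4291, 0.0199, 0.2091]
tool_rot: [[-0.149, -0.021, 0.989], [-0.983, -0.103, -0.15], [0.105, -0.994, -0.005]]
ft_force: [0.5, -0.4, -0.2]
grip_width: 0.0427
```

move_arm(
  targets=[16,5,43,0,0,0,16,5,43,0,0,0,15,5,43,0,0,0,0,0,0,0,0,0,0,0,0,0,0,0],
)

```text
time_s: 27.88
position: [0.5488, -0.0471, 0.1984]
tool_rot: [[-0.149, -0.022, 0.989], [-0.983, -0.103, -0.151], [0.105, -0.994, -0.006]]
ft_force: [-0.9, 0.5, 0.2]
grip_width: 0.0428
```

```bash
python3 - <<'E'
from h import *
s,d=shot("wrist","w12");print(s["position"],s["ft_force"],s["time_s"])
im=d["pixels"].astype(int);Z=d["z_map"];K=d["intrinsics"]
v,u=np.mgrid[0:420,0:560]
X=(np.stack([(u-K[0,2])/K[0,0]*Z,(v-K[1,2])/K[1,1]*Z,Z],-1)-d["t"])@d["R"]
S=((X-POST)@RS)*1e3
m=(Z>0)&(im[...,1]>im[...,0]*1.4)&(im[...,1]>im[...,2]*1.1)&(v<200)&(abs(S[...,1])<50)&(S[...,2]<15)
P=S[m];print(m.sum(),P.min(0),P.max(0))
A=np.c_[P[:,:2],np.ones(len(P))];c=np.linalg.lstsq(A,P[:,2],rcond=None)[0];print("plane",c,"tilt deg",np.degrees(c[:2]))
for lo in range(-80,110,20):
    k=(P[:,0]>=lo)&(P[:,0]<lo+20)
    if k.sum()>20:print(lo,k.sum(),np.median(P[k,2]).round(2),P[k,1].min().round(1),P[k,1].max().round(1))
b=(Z>0)&(im.sum(2)<110)&(v<160)&(abs(S[...,1])<54)&(S[...,0]>-56)&(S[...,0]<40)
print("stage z",b.sum(),np.median(S[b][:,2]))
E
```

```text
[ 0.5487664  -0.04712671  0.19837331] [-0.89161464  0.45146031  0.19396666] 27.875
12667 [-69.87289772 -49.78105651  -1.63120805] [111.56546358  45.71426629   9.76344035]
plane [-4.15286833e-03  1.09412114e-02  6.24779616e+00] tilt deg [-0.23794183  0.62688524]
-80 739 6.59 -29.6 29.2
-60 1577 6.53 -48.8 30.8
-40 1908 6.54 -47.7 30.8
-20 2036 6.48 -45.1 45.7
0 2030 6.45 -37.6 43.8
20 1400 6.42 -36.6 38.8
40 1276 6.39 -49.8 31.0
60 1107 6.36 -49.2 31.6
80 504 6.28 -44.9 31.7
100 90 5.98 -46.7 31.1
stage z 7231 0.5143135622866085
```

View pics/w12.png

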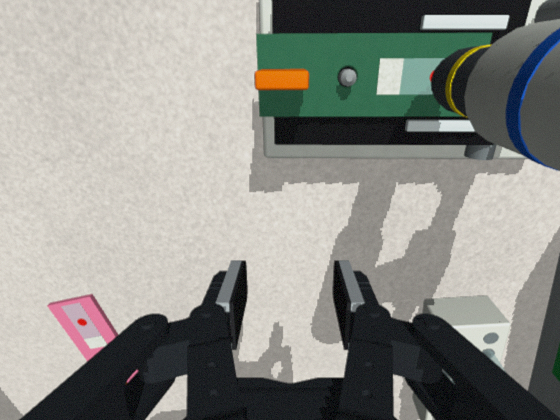

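```bash
python3 -c "
from rig import env
s=env.observe();print(s['time_s'],s['qvel'].round(1));print(env.close_job())"
```

```text
27.925 [ 0.2 -0.6 -0.1 -0.   0.   0.2]
the job is handed in; nothing more can be done
None
```

The orange-handled carrier is loaded in the microscope and released, and I handed the job in at 27.9 s. I gripped it by the handle, brought it in about 10.5° nose-down between the guides and under the objective, then lowered it over the post while levelling it.

**Last checks (wrist camera):**
- **Flatness:** the plate's top reads 6.0 mm above the stage, matching its 6 mm thickness. It is level along its length, with about 0.2° of tilt in the depth fit.
- **Position:** the post shows through the eye, the nose lies between the guides, and the red spot is at the objective.
- **Gripper:** it is open and clear of everything, and the wrist force is near zero.

**Forces:** the largest I saw was about 6 N, and no contact with the objective showed in the readings.

**What disagreed:**
- **First approach to the carrier:** the arm stopped about 12 mm off because the last joint reached its limit. I gripped with less lean instead.
- **Camera positions:** the top and wrist cameras disagreed by 1–2 mm on the post's position. I settled it with a wrist view of the carrier's tail against the stage edge.
- **Sideways fit:** the depth fit also gave 0.6° of tilt across the plate. I put that down to stray pixels beyond the plate edges, since the height readings along it were consistent.

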